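# Pick out the spoiled hazelnut and scoop the sound ones into the bowl

## Task

Pick the black, spoiled hazelnut out of the pale green oven dish and put it in the blue-grey spoon rest; then take the scoop, scoop up the five sound brown nuts with it (do not pick them up with the fingers) and tip them all into the blue bowl. Finally lay the scoop flat on the middle of the wooden trivet again, and leave the other things on the worktop where they are.

Things in the scene. Friction and masses are not known exactly. Their poses are not given: they have to be found in the camera images.
- dish: pale green oven dish, fixed, outside 106 (x) by 244 (y) by 34 mm high, walls and floor 6 mm thick (inside 94 by 232 mm); a small ear sticks out 13 mm at each short end below the rim. Origin: centre of its underside. The nuts start between y = -28 and +90 mm of its own frame; the rest of its -y part is empty
- scoop: aluminium scoop, about 0.1 kg, loose, flat on the trivet. Pan 70 (x) by 84 mm (y) of 2 mm sheet, open lip at x = +35; cheeks 24 mm high (14 mm in the last 26 mm by the lip), back wall 26 mm high at x = -35. Level black handle 16 mm wide (y), 20 mm tall, from x = -35 to -135, its axis 58 mm above the pan underside. Origin: centre of the pan underside; x to the lip, z up
- scoop_grip (a point): middle of the scoop's black handle, x = -85 mm, z = 58 mm in the scoop's frame
- trivet: beech trivet of four slats, fixed, 104 (x) by 140 (y) by 18 mm high; origin: centre of its underside; its long y axis points roughly along the robot's x
- bowl: round blue bowl, fixed, rim 150 mm across outside, 58 mm high, walls 4 mm; origin: centre of its underside
- reject_dish: shallow drop-shaped blue-grey glazed spoon rest used as side dish, fixed, 80 (x) by 124 (y) by 16 mm high, hollow floor about 5 mm up, the wide end of the drop towards +y, the tip towards -y; origin: centre of its underside
- nut_1_center (a point): sound hazelnut, light brown, 22 mm across and 22.5 mm high, about 12 g; may stand or roll to any attitude; this point is its middle
- nut_2_center (a point): sound hazelnut, light brown, 22 mm across and 22.5 mm high, about 12 g; may stand or roll to any attitude; this point is its middle
- nut_3_center (a point): sound hazelnut, light brown, 22 mm across and 22.5 mm high, about 12 g; may stand or roll to any attitude; this point is its middle
- nut_4_center (a point): sound hazelnut, light brown, 22 mm across and 22.5 mm high, about 12 g; may stand or roll to any attitude; this point is its middle
- nut_5_center (a point): sound hazelnut, light brown, 22 mm across and 22.5 mm high, about 12 g; may stand or roll to any attitude; this point is its middle
- bad_1_center (a point): spoiled hazelnut, black, 22 mm across and 22.5 mm high, about 12 g; may stand or roll to any attitude; this point is its middle
- nut_1: sound light-brown hazelnut; origin at its flat end, z along its axis
- nut_2: sound light-brown hazelnut; origin at its flat end, z along its axis
- nut_3: sound light-brown hazelnut; origin at its flat end, z along its axis
- nut_4: sound light-brown hazelnut; origin at its flat end, z along its axis
- nut_5: sound light-brown hazelnut; origin at its flat end, z along its axis
- bad_1: spoiled black hazelnut; origin at its flat end, z along its axis
- spice_jar: spice jar with a green cap, 46 mm across, 106 mm high, loose bystander; origin under its centre
- tumbler: clear glass tumbler, 81 mm across, 93 mm high, loose bystander; origin under its centre
- lemon: lemon, 71x53x51 mm, loose bystander; origin under its centre
- garlic: bulb of garlic, 60x57x58 mm, loose bystander; origin under its centre
- espresso_cup: white espresso cup, 62x83x50 mm, loose bystander; origin under its centre
- matchbox: matchbox, 38x56x16 mm, loose bystander; origin under its centre

How it is judged:
On the way, in this order (a step that is already met when the one before it is completed fails the run):
1. the spoiled nut lies in the spoon rest, let go (x of bad_1_center in the frame of reject_dish between -0.036 and 0.036 m and y of bad_1_center in the frame of reject_dish between -0.058 and 0.058 m and height (world z) of bad_1_center below 0.035 m and contact force between the fingers and bad_1 below 0.05 N), for 0.2 s.
2. the scoop is raised at least 60 mm over the worktop with one or more sound nuts lying in its pan (height (world z) of scoop above 0.06 m and ((x of nut_1_center in the frame of scoop between -0.035 and 0.035 m and y of nut_1_center in the frame of scoop between -0.042 and 0.042 m and z of nut_1_center in the frame of scoop between 0.003 and 0.035 m) or (x of nut_2_center in the frame of scoop between -0.035 and 0.035 m and y of nut_2_center in the frame of scoop between -0.042 and 0.042 m and z of nut_2_center in the frame of scoop between 0.003 and 0.035 m) or (x of nut_3_center in the frame of scoop between -0.035 and 0.035 m and y of nut_3_center in the frame of scoop between -0.042 and 0.042 m and z of nut_3_center in the frame of scoop between 0.003 and 0.035 m) or (x of nut_4_center in the frame of scoop between -0.035 and 0.035 m and y of nut_4_center in the frame of scoop between -0.042 and 0.042 m and z of nut_4_center in the frame of scoop between 0.003 and 0.035 m) or (x of nut_5_center in the frame of scoop between -0.035 and 0.035 m and y of nut_5_center in the frame of scoop between -0.042 and 0.042 m and z of nut_5_center in the frame of scoop between 0.003 and 0.035 m))), for 0.2 s.
At the end, for the whole second after the job is handed in: The five sound nuts at rest in the bowl (within 66 mm of its axis, not above its rim), the spoiled nut in the spoon rest (inside its outline, under 35 mm high), the scoop at rest and flat (within 7 degrees) on the trivet, pan centre within 35 mm of the trivet centre (all of step 1 and horizontal distance between each of nut_1_center, nut_2_center, nut_3_center, nut_4_center, nut_5_center and bowl below 0.066 m and height (world z) of nut_1_center between 0.005 and 0.058 m and linear speed of each of nut_1, nut_2, nut_3, nut_4, nut_5 below 0.05 m/s and height (world z) of nut_2_center between 0.005 and 0.058 m and height (world z) of nut_3_center between 0.005 and 0.058 m and height (world z) of nut_4_center between 0.005 and 0.058 m and height (world z) of nut_5_center between 0.005 and 0.058 m and horizontal distance between scoop and trivet below 0.035 m and angle between scoop's own z axis and vertical below 0.12 rad and height (world z) of scoop below 0.026 m and linear speed of scoop below 0.03 m/s); the robot touches nothing.
It fails at once if a sound nut is gripped or pressed by the fingers (over 3 N) (contact force between the fingers and nut_1 above 3 N or contact force between the fingers and nut_2 above 3 N or contact force between the fingers and nut_3 above 3 N or contact force between the fingers and nut_4 above 3 N or contact force between the fingers and nut_5 above 3 N).
It fails at once if a bystander (spice jar, tumbler, lemon, garlic, espresso cup, matchbox) is moved more than 30 mm (distance of any of spice_jar, tumbler, lemon, garlic, espresso_cup, matchbox from where it was at the start of the episode above 0.03 m).
It also fails if it takes over 67 s, if anything falls off the work surface, if the arm or the gripper's body presses on something with over 40 N, if the wrist force passes 120 N, or if a joint passes its speed limit or range.

## Robot

A 6-joint arm with a two-finger parallel gripper is mounted at the origin on a cart in front of the work surface, level with it; the furniture and walls round the work are solid. World frame = base frame: x ahead of the robot, y to its left, z up, the work surface at z = 0. Lengths are in m, angles in rad, forces in N, time in s.
With the tool pointing down it reaches from about 0.25 to 0.725 m from the base axis. Payload 9.7 kg.
Tool frame: the origin (TCP) lies midway between the tips of the shut fingers; the grasp point (between the pads) lies 19 mm behind it (ctrl.pinch_z is the distance from the TCP to the grasp point, in m); z points along the fingers, y is the line along which they close (so a half turn about z gives the same grasp; the last joint's range is limited). The gripper opens to 85 mm and grips with 20 to 120 N. Pads are 22 mm wide; open, the fingers measure 114 mm over their backs; the gripper's body (76 mm by 85 mm) begins 54 mm behind the grasp point. The pads swing forward as they close: fully open they stand 13 mm farther back than shut.
Start: joints at [1.221, 0.087, 0.176, 1.66, 0, 1.571], TCP at [0.188, 0.517, 0.231] pointing down, gripper open.
Joint ranges: [-3.13, 3.13], [-0.85, 1.81], [-1.15, 1.24], [-2.2, 2.28], [-1.44, 1.52], [-3.14, 3.14]. Speed limits (rad/s): [2.22, 2.22, 2.57, 3.14, 3.14, 3.14].

## Interface

Orientations are given as a unit quaternion [x, y, z, w].
In Python, from workcell import ctrl gives the robot as it stands. The module is installed in compiled form; this text tells all that it offers.
- The arm moves only by the tool apply_moves, never from a script. Its argument "rows" is a list of rows, each a list of 7 numbers: the shift along the tool's x, y, z in units of 40 cm (1.0 is 40 cm), then the turn, a rotation vector about the tool's x, y, z in units of 180 degrees (1.0 is 180 degrees), then the closure, from -1 (fully open) to 1 (shut). In form: [[x, y, z, ax, ay, az, grip], ...]. A call has 1 to 12 rows; each row shifts and turns the commanded pose from where the row before left it, along the tool's axes as they then stand; what a row does not reach is not made up. A row lasts 1/10 s, in which the tool goes at most 50 mm and 8.59 degrees, less where a joint would pass 70% of its speed; a pose out of reach is approached as far as the arm can. A call with a number of a shift or a turn outside -1 to 1 is refused whole. A call with a gripper value outside its range is refused whole. The fingers move at their own pace and stop on an object; "newtons" is the grip in N (left out, the last holds). Time passes only in rows, so rows that do not move let the fingers close. It gives the time, the measured TCP pose, the force, the opening and the grip force at its end, in the units of the state.
- ctrl.get_obs(): the state, without advancing time (a new reading comes with each control period).
- ctrl.camera(name): name is "scene" or "side" or "wrist"; returns a dict with "color" (400x640x3 uint8, red, green, blue), "range_z" (400x640 float32, m along the optical axis (not along the pixel's ray), 0 where there is no reading), "mtx" (3x3 intrinsics, pixels), "world_to_cam" (4x4, takes a point from world to camera coordinates). Camera axes: x right, y up, looking along -z (the intrinsics and any distortion apply to the point x, -y, -z); pixel columns grow to the right and rows downward; lengths in m; the calibration is good to about 2 mm. The wrist camera is an equidistant fisheye: a pixel r from the principal point sees the ray r / f radians off the axis. A picture is of the moment at which its call begins.
- ctrl.hand_in(): hands the job in; it is judged then, once.
The state is a dict: "t": time; "qpos": joint angles; "joint_velocities": joint speeds; "joint_efforts": joint torques, N m; "tcp_pos": TCP position; "orientation": TCP orientation; "force": force on the tool from outside, world axes, zero at the start; "ft_torque": the same for the moment, N m; "width": opening from 0.0 (shut) to 1.0 (fully open); "grasp_force": force on a finger pad.
Only numpy, scipy, OpenCV 4.12 (cv2) and the standard library are available. Lean on these libraries where they do the work, as an engineer would, in place of code of your own. Each camera call takes 0.05 s, during which the arm holds its last target. There are 200 camera calls.

## Working session

There is one attempt and no reset: what is moved stays moved. The work goes in short steps, Python scripts to look and compute and a tool call to move; the robot and the scene stay as the last step left them, time stands still between calls to the robot, and variables do not carry over. Pictures are saved under pics/ and viewed, at most 10 in all, crops included, and the job is handed in when it is done.

Besides the shell and the picture viewer there is one more tool, called in YAML: its name, and indented under it one key for each argument. apply_moves: Moves the arm, as the interface text tells. Its arguments: {"type":"object","properties":{"rows":{"type":"array","items":{"type":"array","items":{"type":"number"}}},"newtons":{"type":"number"}},"required":["rows"]}

```bash
mkdir -p pics; cat > h.py <<'E'
import numpy as np, cv2
from workcell import ctrl
from scipy.spatial.transform import Rotation as R
def cloud(c):
    K=c["mtx"];z=c["range_z"].astype(float);v,u=np.indices(z.shape)
    p=np.stack([(u-K[0,2])/K[0,0]*z,-(v-K[1,2])/K[1,1]*z,-z,np.ones_like(z)],-1)
    w=p@np.linalg.inv(c["world_to_cam"]).T
    w[z<=0]=np.nan
    return w[...,:3]
def ray(c,u,v,h):
    K=c["mtx"];T=np.linalg.inv(c["world_to_cam"])
    d=T[:3,:3]@np.array([(u-K[0,2])/K[0,0],-(v-K[1,2])/K[1,1],-1]);o=T[:3,3]
    return o+d*(h-o[2])/d[2]
def save(n,im): cv2.imwrite(f"pics/{n}.png",im[...,::-1])
E
python3 - <<'E'
from h import *
for n in("scene","side"):
    c=ctrl.camera(n);save(n,c["color"]);np.savez(n,**c)
    print(n,np.linalg.inv(c["world_to_cam"]).round(3).tolist(),c["mtx"].tolist(),(c["range_z"]>0).mean())
o=ctrl.get_obs();print(o)
print(ctrl.pinch_z)
E
```

```text
scene [[0.667, 0.378, -0.642, -0.496], [-0.745, 0.321, -0.585, -0.906], [-0.015, 0.868, 0.496, 0.839], [0.0, 0.0, 0.0, 1.0]] [[488.3071228205233, 0.0, 317.4201920822483], [0.0, 488.3071228205233, 194.74918744641946], [0.0, 0.0, 1.0]] 0.94824609375
side [[-0.961, 0.102, -0.255, 0.255], [-0.275, -0.374, 0.886, 0.936], [-0.005, 0.922, 0.388, 0.472], [0.0, 0.0, 0.0, 1.0]] [[405.60614656388026, 0.0, 313.86298249556376], [0.0, 405.60614656388026, 198.67102928157763], [0.0, 0.0, 1.0]] 0.98432421875
{'t': 0.1, 'qpos': array([ 1.22100725e+00,  8.74037776e-02,  1.75221775e-01,  1.65980054e+00,
       -1.74996111e-05,  1.57081636e+00]), 'joint_velocities': array([ 0.00125513, -0.00149382,  0.00182643,  0.00063564,  0.00079352,
       -0.00250055]), 'joint_efforts': array([ 9.33715637e-04, -5.21563232e+01,  4.65651655e+01,  1.59787800e-02,
        4.45917249e-05, -2.76878744e-06]), 'tcp_pos': array([0.18841993, 0.51650233, 0.23065899]), 'orientation': array([ 1.74014113e-01,  9.84742980e-01, -5.85583817e-04, -9.45811955e-05]), 'force': array([-0.09017457,  0.00223668, -1.03451655]), 'ft_torque': array([-0.01562876, -0.03390573,  0.01093428]), 'grasp_force': 0.0, 'width': 1.0029965586133327}
0.0187
```

View pics/scene.png

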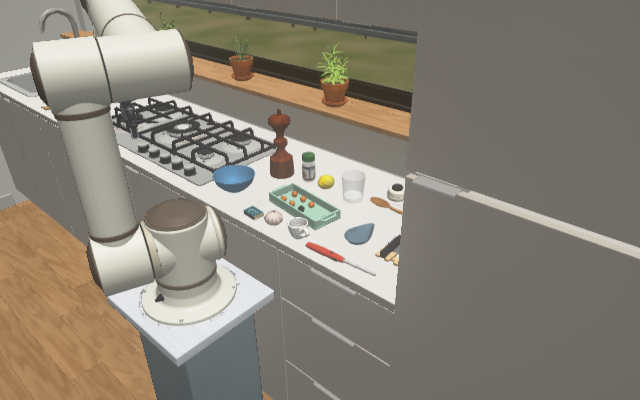

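View pics/side.png

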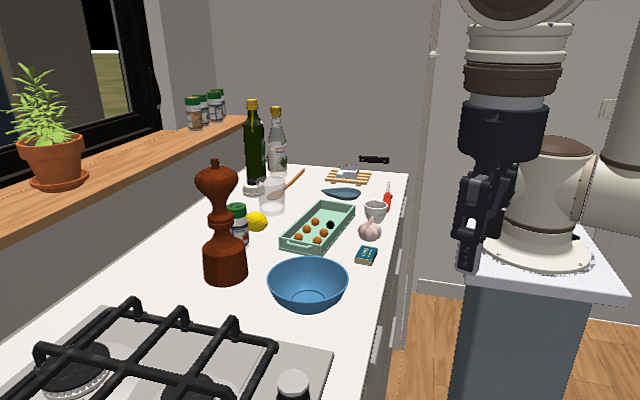

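Scene: bowl (234,180), dish (304,206) with the black nut at about (301,209), spoon rest (360,234), scoop hidden by the cabinet. Side: bowl (308,285), dish (318,228), black nut (330,224), trivet (348,177) with the scoop handle (374,159).

```bash
cat > m1.py <<'E'
from h import *
C={n:dict(np.load(n+".npz")) for n in("scene","side")}
def comps(n,lo,hi,amin,zr=(-.01,.2),box=None):
    c=C[n];hsv=cv2.cvtColor(c["color"],cv2.COLOR_RGB2HSV);m=cv2.inRange(hsv,lo,hi)
    if box: k=np.zeros_like(m);k[box[1]:box[3],box[0]:box[2]]=255;m&=k
    N,l,s,ce=cv2.connectedComponentsWithStats(m);W=cloud(c);out=[]
    for i in range(1,N):
        if s[i,4]<amin: continue
        p=W[(l==i)];p=p[np.isfinite(p[:,0])]
        if len(p)==0: continue
        out.append((ce[i],s[i],p))
    return out
def show(t,L):
    for ce,s,p in L: print(t,ce.round(1),s.tolist(),"med",np.median(p,0).round(3),"min",np.percentile(p,1,axis=0).round(3),"max",np.percentile(p,99,axis=0).round(3))
for n,b,tb in(("scene",(265,180,345,230),(0,0,639,399)),("side",(275,195,360,260),(0,0,639,399))):
    L=comps(n,(5,120,90),(18,255,255),8,box=b);show(n+" nut",L)
    for ce,s,p in L: print("   ray z=.017",ray(C[n],*ce,.0172).round(4))
    L=comps(n,(0,0,0),(180,255,60),8,box=b);show(n+" black",L)
    for ce,s,p in L: print("   ray",ray(C[n],*ce,.0172).round(4))
    show(n+" green",comps(n,(60,30,60),(88,130,255),200,box=b))
    show(n+" blue",comps(n,(95,60,40),(115,255,255),100,box=(180,150,420,320)))
show("trivet",comps("side",(8,40,90),(25,200,255),60,box=(320,160,375,190)))
show("handle",comps("side",(0,0,0),(180,255,50),30,box=(350,150,400,170)))
s=C["side"]["color"];save("c1",cv2.resize(s[145:265,230:410],None,fx=4.4,fy=4.4,interpolation=cv2.INTER_CUBIC))
E
python3 m1.py
```

```text
scene nut [294.2 193.2] [292, 191, 5, 5, 19] med [0.519 0.126 0.021] min [0.512 0.121 0.012] max [0.525 0.133 0.027]
scene nut [283.3 197.5] [281, 196, 5, 4, 15] med [0.473 0.131 0.021] min [0.467 0.127 0.017] max [0.48  0.138 0.029]
scene nut [303. 198.] [301, 196, 5, 5, 21] med [0.516 0.079 0.021] min [0.507 0.072 0.014] max [0.522 0.091 0.027]
scene nut [291.8 202.4] [290, 201, 5, 4, 16] med [0.469 0.088 0.021] min [0.464 0.085 0.012] max [0.477 0.094 0.026]
scene nut [311.  203.8] [309, 202, 5, 5, 19] med [0.504 0.035 0.02 ] min [0.498 0.03  0.015] max [0.512 0.042 0.027]
   ray z=.017 [0.5236 0.1307 0.0172]
   ray z=.017 [0.4785 0.1376 0.0172]
   ray z=.017 [0.5192 0.085  0.0172]
   ray z=.017 [0.4738 0.0933 0.0172]
   ray z=.017 [0.5086 0.0389 0.0172]
scene green [305.8 205.8] [269, 183, 71, 47, 1048] med [0.495 0.035 0.01 ] min [ 0.424 -0.075  0.   ] max [0.552 0.181 0.035]
scene blue [232.8 175.8] [213, 165, 42, 25, 758] med [0.456 0.375 0.038] min [0.365 0.269 0.006] max [0.508 0.416 0.059]
side nut [314.8 221.1] [312, 217, 7, 9, 45] med [0.509 0.049 0.022] min [0.502 0.041 
[... 1034 characters left out ...]
324] med [0.496 0.07  0.017] min [ 0.428 -0.061  0.003] max [0.555 0.194 0.036]
side blue [342.7 193.1] [322, 188, 39, 12, 314] med [ 0.485 -0.19   0.009] min [ 0.437 -0.219  0.004] max [ 0.544 -0.141  0.018]
side blue [366.3 252.5] [355, 246, 22, 14, 154] med [0.358 0.161 0.018] min [0.341 0.133 0.014] max [0.379 0.186 0.02 ]
side blue [307.4 283.5] [267, 256, 82, 59, 3694] med [0.444 0.317 0.036] min [0.37  0.275 0.006] max [0.508 0.417 0.06 ]
trivet [349.  177.8] [325, 169, 47, 18, 381] med [ 0.477 -0.289  0.017] min [ 0.431 -0.376  0.002] max [ 0.567 -0.272  0.022]
handle [374.  159.5] [359, 155, 30, 9, 155] med [ 0.416 -0.328  0.078] min [ 0.371 -0.338  0.068] max [ 0.464 -0.323  0.087]
```

View pics/c1.png

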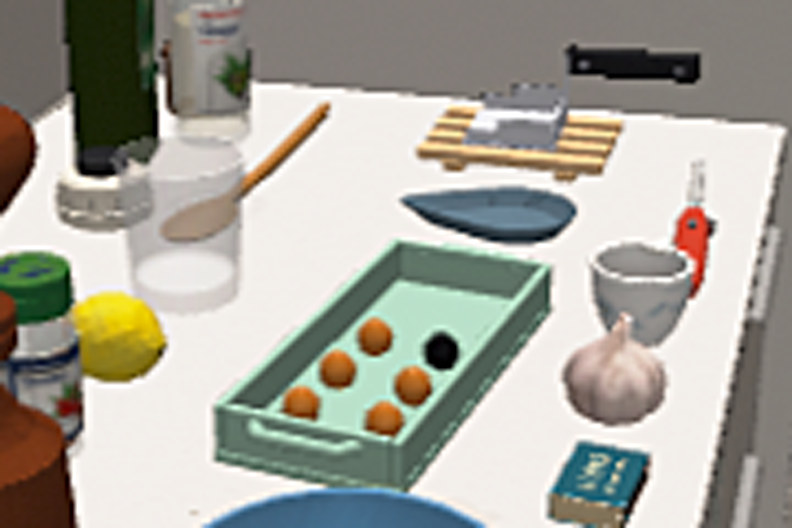

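Crop shows five brown nuts, the black one at the near right of the group, spoon rest with its wide end towards the robot, and the scoop on the trivet, handle towards the robot. Now fit the containers.

```bash
cat > m2.py <<'E'
from h import *
C={n:dict(np.load(n+".npz")) for n in("scene","side")}
P=[];H=[]
for n in C:
    W=cloud(C[n]);h=cv2.cvtColor(C[n]["color"],cv2.COLOR_RGB2HSV);P.append(W.reshape(-1,3));H.append(h.reshape(-1,3))
P=np.vstack(P);H=np.vstack(H).astype(int);k=np.isfinite(P[:,0]);P=P[k];H=H[k]
def sel(x0,x1,y0,y1,z0,z1,hm=(0,180),s=(0,255)):
    return P[(P[:,0]>x0)&(P[:,0]<x1)&(P[:,1]>y0)&(P[:,1]<y1)&(P[:,2]>z0)&(P[:,2]<z1)&(H[:,0]>=hm[0])&(H[:,0]<=hm[1])&(H[:,1]>=s[0])&(H[:,1]<=s[1])]
def rect(t,p): print(t,len(p),cv2.minAreaRect((p[:,:2]*1000).astype(np.float32)))
rect("dish rim",sel(.40,.6,-.1,.22,.029,.037,(60,90),(30,255)))
rect("dish all",sel(.40,.6,-.1,.22,.003,.037,(60,90),(30,255)))
b=sel(.33,.56,.24,.45,.052,.062,(95,115),(60,255))
A=np.c_[2*b[:,:2],np.ones(len(b))];s=np.linalg.lstsq(A,(b[:,:2]**2).sum(1),rcond=None)[0];print("bowl",s[:2],np.sqrt(s[2]+s[:2]@s[:2]))
rj=sel(.38,.6,-.26,-.1,.003,.02,(95,118),(50,255));rect("reject",rj)
for lo in np.arange(.43,.55,.015):
    q=rj[(rj[:,0]>=lo)&(rj[:,0]<lo+.015)]
    if len(q):print("  x",lo.round(3),q[:,1].min().round(3),q[:,1].max().round(3))
rect("trivet",sel(.36,.62,-.42,-.24,.012,.022,(8,25),(40,220)))
rect("handle",sel(.3,.6,-.42,-.24,.06,.1))
hd=sel(.3,.6,-.42,-.24,.06,.1);print(np.polyfit(hd[:,0],hd[:,1],1))
rect("scoop pan",sel(.3,.6,-.42,-.24,.024,.05))
rect("mill/jar tall",sel(.3,.8,.13,.35,.08,.3))
rect("tumbler",sel(.5,.8,-.2,.05,.04,.1))
E
python3 m2.py
```

```text
dish rim 834 ((489.064208984375, 58.41416931152344), (277.80279541015625, 109.53096771240234), 82.3769302368164)
dish all 3275 ((488.8365173339844, 58.45093536376953), (277.795654296875, 109.96422576904297), 82.34492492675781)
bowl [0.437849   0.34520895] 0.07146153417679169
reject 395 ((488.00421142578125, -184.9508056640625), (81.94061279296875, 110.05694580078125), 67.8160171508789)
  x 0.43 -0.206 -0.156
  x 0.445 -0.213 -0.142
  x 0.46 -0.22 -0.139
  x 0.475 -0.219 -0.138
  x 0.49 -0.221 -0.143
  x 0.505 -0.207 -0.151
  x 0.52 -0.202 -0.158
  x 0.535 -0.191 -0.161
trivet 431 ((495.18511962890625, -324.5340576171875), (144.35911560058594, 107.50616455078125), 1.7919743061065674)
handle 413 ((415.9277648925781, -334.35491943359375), (105.57337951660156, 26.100452423095703), 3.525070905685425)
[ 0.1031622  -0.37718036]
scoop pan 237 ((500.13623046875, -331.9475402832031), (76.36676788330078, 99.36031341552734), 3.230760335922241)
mill/jar tall 3291 ((629.74853515625, 247.15805053710938), (82.11241149902344, 189.1035614013672), 5.945539474487305)
tumbler 1357 ((700.3496704101562, -60.527923583984375), (91.9752197265625, 206.73907470703125), 53.55373001098633)
```

```bash
cat >> h.py <<'E'
def down(yaw,tilt=0):
    "tool pointing down, tool y at world angle yaw (deg); tilt>0 = scoop lip up"
    a=np.radians(yaw);y=np.array([np.cos(a),np.sin(a),0]);z=np.array([0,0,-1.]);x=np.cross(y,z)
    return R.from_matrix(np.c_[x,y,z])*R.from_rotvec([0,np.radians(tilt),0])
def pose(): o=ctrl.get_obs();return np.array(o["tcp_pos"]),R.from_quat(o["orientation"])
def plan(p1,R1,n=None,g=None,start=None):
    p,r=start or pose();p1=np.array(p1,float);rv=(r.inv()*R1).as_rotvec()
    n=n or int(np.ceil(max(np.linalg.norm(p1-p)/.045,np.degrees(np.linalg.norm(rv))/8,1)));rows=[];p=p.copy()
    for i in range(n):
        d=r.inv().apply((p1-p)/(n-i))/.4; a=(r.inv()*R1).as_rotvec()/(n-i)/np.pi
        row=np.r_[d,a].round(3);rows.append(row.tolist()+[g])
        p=p+r.apply(row[:3]*.4);r=r*R.from_rotvec(row[3:]*np.pi)
    print(n,"rows",p.round(4));print(rows);return p,r
E
python3 - <<'E'
from h import *
plan([.469,.043,.10],down(82.4),g=-1)
E
```

```text
13 rows [0.4689 0.0432 0.0999]
[[-0.082, -0.067, 0.025, -0.0, -0.0, -0.005, -1], [-0.081, -0.068, 0.025, -0.0, -0.0, -0.005, -1], [-0.08, -0.07, 0.025, -0.0, -0.0, -0.005, -1], [-0.079, -0.071, 0.025, -0.0, -0.0, -0.005, -1], [-0.077, -0.072, 0.025, -0.0, -0.0, -0.005, -1], [-0.076, -0.073, 0.025, -0.0, -0.0, -0.006, -1], [-0.075, -0.075, 0.025, -0.0, -0.0, -0.005, -1], [-0.074, -0.076, 0.025, -0.0, -0.0, -0.006, -1], [-0.072, -0.077, 0.026, -0.0, -0.0, -0.005, -1], [-0.071, -0.078, 0.025, -0.0, -0.0, -0.006, -1], [-0.07, -0.08, 0.026, -0.0, -0.0, -0.005, -1], [-0.068, -0.081, 0.025, -0.0, -0.0, -0.006, -1], [-0.067, -0.081, 0.026, -0.0, -0.0, -0.005, -1]]
```

apply_moves:
  rows:
    - [-0.08, -0.07, 0.02, 0, 0, -0.005, 0.0]
    - [-0.08, -0.07, 0.02, 0, 0, -0.005, 0.0]
    - [-0.08, -0.07, 0.025, 0, 0, -0.005, 0.0]
    - [-0.08, -0.07, 0.025, 0, 0, -0.005, 0.0]
    - [-0.08, -0.07, 0.025, 0, 0, -0.005, 0.0]
    - [-0.076, -0.073, 0.025, 0, 0, -0.006, 0.0]
    - [-0.075, -0.075, 0.025, 0, 0, -0.006, 0.0]
    - [-0.074, -0.076, 0.025, 0, 0, -0.006, 0.0]
    - [-0.072, -0.077, 0.025, 0, 0, -0.006, 0.0]
    - [-0.07, -0.078, 0.025, 0, 0, -0.006, 0.0]
    - [-0.07, -0.08, 0.025, 0, 0, -0.006, 0.0]
    - [-0.07, -0.08, 0.025, 0, 0, -0.006, 0.0]

```text
t: 1.3
tcp_pos: [0.4493, 0.078, 0.1148]
orientation: [0.069, 0.998, 0.0, 0.0]
force: [1.2, 0.5, 0.2]
width: 0.499
grasp_force: 0.0
```

```bash
cat >> h.py <<'E'
def fray(c,u,v,h):
    K=c["mtx"];T=np.linalg.inv(c["world_to_cam"]);x=(u-K[0,2])/K[0,0];y=(v-K[1,2])/K[1,1];t=np.hypot(x,y)
    s=np.sin(t)/t if t>0 else 1;d=T[:3,:3]@np.array([x*s,-y*s,-np.cos(t)]);o=T[:3,3];return o+d*(h-o[2])/d[2]
def fproj(c,p):
    K=c["mtx"];q=c["world_to_cam"]@np.r_[p,1];x,y,z=q[0],-q[1],-q[2];r=np.hypot(x,y);t=np.arctan2(r,z)
    return np.array([K[0,2]+K[0,0]*t*x/r,K[1,2]+K[1,1]*t*y/r])
def blobs(c,lo,hi,amin,h,box=None):
    m=cv2.inRange(cv2.cvtColor(c["color"],cv2.COLOR_RGB2HSV),lo,hi);N,l,s,ce=cv2.connectedComponentsWithStats(m)
    return [(ce[i].round(1),int(s[i,4]),fray(c,*ce[i],h).round(4)) for i in range(1,N) if s[i,4]>=amin]
E
python3 - <<'E'
from h import *
c=ctrl.camera("wrist");save("w1",c["color"]);np.savez("w1",**c)
print(c["mtx"].round(1).tolist(),np.linalg.inv(c["world_to_cam"]).round(3).tolist())
print("exp",fproj(c,[.469,.048,.017]))
for b in blobs(c,(5,120,90),(18,255,255),60,.0172):print("brown",b)
for b in blobs(c,(0,0,0),(180,255,50),60,.0172):print("black",b)
plan([.4683,.043,.055],down(82.4),g=.06)
E
```

```text
[[309.7, 0.0, 323.1], [0.0, 309.7, 201.9], [0.0, 0.0, 1.0]] [[0.139, -0.937, -0.32, 0.366], [0.99, 0.131, 0.045, 0.089], [-0.0, -0.323, 0.946, 0.258], [0.0, 0.0, 0.0, 1.0]]
exp [292.40683194 229.79688965]
brown (array([396.5, 226.6]), 290, array([0.4787, 0.137 , 0.0172]))
brown (array([345.4, 229.1]), 292, array([0.4744, 0.0928, 0.0172]))
brown (array([290.4, 273.9]), 191, array([0.5124, 0.0382, 0.0172]))
brown (array([341.8, 275.9]), 222, array([0.5207, 0.0845, 0.0172]))
brown (array([ 93.8, 363.5]), 64, array([ 0.6598, -0.3098,  0.0172]))
brown (array([209.1, 381.3]), 62, array([ 0.6681, -0.101 ,  0.0172]))
black (array([25.5, 61. ]), 6350, array([ 0.2401, -0.2241,  0.0172]))
black (array([63.9, 50.3]), 1116, array([ 0.2558, -0.154 ,  0.0172]))
black (array([271.1,  14.4]), 2995, array([0.2918, 0.059 , 0.0172]))
black (array([555.3, 149.9]), 1029, array([0.4262, 0.3061, 0.0172]))
black (array([618.5, 287.4]), 2045, array([0.641 , 0.4926, 0.0172]))
black (array([310.6, 195.3]), 1524, array([0.4406, 0.0681, 0.0172]))
black (array([316.8, 345.7]), 49384, array([0.6075, 0.0483, 0.0172]))
black (array([292.1, 228.9]), 441, array([0.4681, 0.0479, 0.0172]))
black (array([113.7, 239.5]), 98, array([ 0.4584, -0.1423,  0.0172]))
black (array([ 48.7, 251.6]), 126, array([ 0.4652, -0.2704,  0.0172]))
black (array([ 32.2, 239.8]), 68, array([ 0.4469, -0.2997,  0.0172]))
black (array([ 22.1, 240.8]), 60, array([ 0.4463, -0.3287,  0.0172]))
black (array([ 42.8, 275.4]), 367, array([ 0.4992, -0.3117,  0.0172]))
black (array([ 69.5, 297.1]), 81, array([ 0.5323, -0.2703,  0.0172]))
2 rows [0.4683 0.0431 0.055 ]
[[-0.027, -0.035, 0.072, -0.0, -0.0, -0.001, 0.06], [-0.026, -0.035, 0.073, -0.001, -0.0, -0.001, 0.06]]
```

View pics/w1.png

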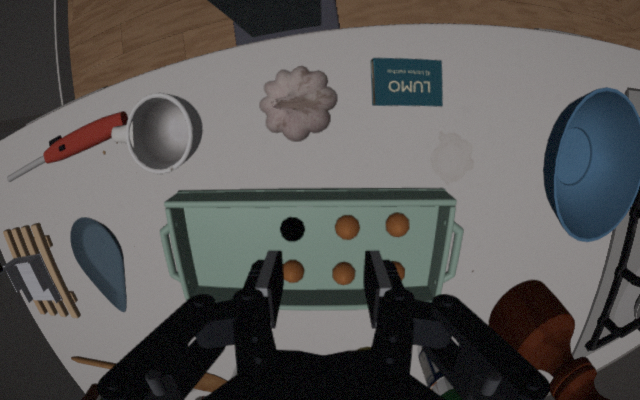

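The wrist view agrees with the other cameras: black nut (292,229), brown nuts (346,228), (397,225), (291,271), (343,273), fifth partly behind the finger. Descend on the black nut.

apply_moves:
  rows:
    - [-0.027, -0.035, 0.05, 0, 0, -0.001, 0.06]
    - [-0.026, -0.035, 0.05, 0, 0, -0.001, 0.06]
    - [0, 0, 0.05, 0, 0, 0, 0.06]
    - [0, 0, 0.05, 0, 0, 0, 0.06]
    - [0, 0, 0.04, 0, 0, 0, 0.06]
    - [0, 0, 0.02, 0, 0, 0, 0.06]
  newtons: 25

```text
t: 1.95
tcp_pos: [0.465, 0.049, 0.0096]
orientation: [0.067, 0.998, -0.0, -0.001]
force: [-0.5, -0.3, 0.4]
width: 0.47
grasp_force: 0.0
```

apply_moves:
  rows:
    - [0, 0, 0, 0, 0, 0, 0.9]
    - [0, 0, 0, 0, 0, 0, 0.9]
    - [0, 0, 0, 0, 0, 0, 0.9]
    - [0, 0, 0, 0, 0, 0, 0.9]
    - [0, 0, 0, 0, 0, 0, 0.9]

```text
t: 2.45
tcp_pos: [0.4663, 0.0491, 0.0118]
orientation: [0.066, 0.998, 0.0, 0.0]
force: [-0.8, -0.4, 0.4]
width: 0.23
grasp_force: 24.4
```

```bash
python3 - <<'E'
from h import *
p,r=pose();s=plan([p[0],p[1],.1],r,3,.9);s=plan([.472,-.182,.06],r,6,.9,start=s);plan([.472,-.182,.020],r,2,.9,start=s)
E
```

```text
3 rows [0.4663 0.0491 0.1002]
[[-0.0, 0.0, -0.074, 0.0, 0.0, 0.0, 0.9], [-0.0, 0.0, -0.073, 0.0, 0.0, 0.0, 0.9], [-0.0, 0.0, -0.074, 0.0, 0.0, 0.0, 0.9]]
6 rows [ 0.4721 -0.1821  0.0602]
[[-0.015, -0.095, 0.017, 0.0, 0.0, 0.0, 0.9], [-0.015, -0.095, 0.017, 0.0, 0.0, 0.0, 0.9], [-0.015, -0.095, 0.017, 0.0, 0.0, 0.0, 0.9], [-0.015, -0.095, 0.016, 0.0, 0.0, 0.0, 0.9], [-0.015, -0.095, 0.017, 0.0, 0.0, 0.0, 0.9], [-0.016, -0.096, 0.016, 0.0, 0.0, 0.0, 0.9]]
2 rows [ 0.4721 -0.1821  0.0202]
[[0.0, 0.0, 0.05, 0.0, 0.0, 0.0, 0.9], [0.0, 0.0, 0.05, 0.0, 0.0, 0.0, 0.9]]
```

apply_moves:
  rows:
    - [0, 0, -0.074, 0, 0, 0, 0.9]
    - [0, 0, -0.074, 0, 0, 0, 0.9]
    - [0, 0, -0.074, 0, 0, 0, 0.9]
    - [-0.015, -0.095, 0.017, 0, 0, 0, 0.9]
    - [-0.015, -0.095, 0.017, 0, 0, 0, 0.9]
    - [-0.015, -0.095, 0.017, 0, 0, 0, 0.9]
    - [-0.015, -0.095, 0.017, 0, 0, 0, 0.9]
    - [-0.015, -0.095, 0.017, 0, 0, 0, 0.9]
    - [-0.016, -0.096, 0.016, 0, 0, 0, 0.9]
    - [0, 0, 0, 0, 0, 0, 0.9]

```text
t: 3.45
tcp_pos: [0.4713, -0.1856, 0.0589]
orientation: [0.068, 0.998, -0.0, -0.0]
force: [-0.4, 1.6, -0.1]
width: 0.232
grasp_force: 24.6
```

```bash
python3 - <<'E'
from h import *
p,r=pose();print(p,ctrl.get_obs()["grasp_force"]);plan([.472,-.182,.020],down(82.4),3,.9)
E
```

```text
[ 0.47134674 -0.18559409  0.05893347] 24.575046552345157
3 rows [ 0.4718 -0.1821  0.0201]
[[-0.0, 0.003, 0.032, -0.0, -0.0, -0.0, 0.9], [-0.0, 0.003, 0.033, -0.0, -0.0, -0.001, 0.9], [-0.0, 0.003, 0.032, -0.0, -0.0, -0.0, 0.9]]
```

apply_moves:
  rows:
    - [0, 0.003, 0.033, 0, 0, 0, 0.9]
    - [0, 0.003, 0.033, 0, 0, 0, 0.9]
    - [0, 0.003, 0.033, 0, 0, 0, 0.9]
    - [0, 0, 0, 0, 0, 0, 0.9]
    - [0, 0, 0, 0, 0, 0, 0.3]
    - [0, 0, 0, 0, 0, 0, 0.0]
    - [0, 0, 0, 0, 0, 0, 0.0]
    - [0, 0, -0.05, 0, 0, 0, 0.0]
    - [0, 0, -0.1, 0, 0, 0, 0.0]
    - [0, 0, -0.12, 0, 0, 0, 0.0]

```text
t: 4.45
tcp_pos: [0.4714, -0.1783, 0.1285]
orientation: [0.067, 0.998, 0.0, -0.001]
force: [1.3, 0.1, -0.3]
width: 0.498
grasp_force: 0.0
```

```bash
python3 - <<'E'
from h import *
print(pose()[0])
plan([.36,-.33,.24],down(-87),g=-.2)
E
```

```text
[ 0.47142684 -0.17826559  0.12847959]
22 rows [ 0.3601 -0.3298  0.2402]
[[0.01, -0.019, -0.013, -0.0, -0.0, 0.043, -0.2], [0.008, -0.02, -0.013, -0.0, -0.0, 0.043, -0.2], [0.005, -0.021, -0.013, -0.0, -0.0, 0.043, -0.2], [0.002, -0.021, -0.013, -0.0, -0.0, 0.043, -0.2], [-0.001, -0.021, -0.013, -0.0, -0.0, 0.043, -0.2], [-0.004, -0.021, -0.013, -0.0, 0.0, 0.043, -0.2], [-0.006, -0.02, -0.013, -0.0, 0.0, 0.043, -0.2], [-0.009, -0.019, -0.013, -0.0, 0.0, 0.043, -0.2], [-0.012, -0.018, -0.012, -0.0, 0.0, 0.043, -0.2], [-0.014, -0.016, -0.013, -0.0, 0.0, 0.043, -0.2], [-0.016, -0.014, -0.012, -0.0, 0.0, 0.043, -0.2], [-0.018, -0.012, -0.013, -0.0, 0.0, 0.043, -0.2], [-0.019, -0.009, -0.012, -0.0, 0.0, 0.042, -0.2], [-0.02, -0.007, -0.013, -0.0, 0.0, 0.043, -0.2], [-0.021, -0.004, -0.012, -0.0, 0.0, 0.042, -0.2], [-0.022, -0.001, -0.013, -0.0, 0.0, 0.043, -0.2], [-0.022, 0.002, -0.012, -0.0, 0.0, 0.042, -0.2], [-0.021, 0.004, -0.013, -0.0, 0.0, 0.043, -0.2], [-0.02, 0.007, -0.012, -0.0, 0.0, 0.042, -0.2], [-0.019, 0.01, -0.013, -0.0, 0.0, 0.043, -0.2], [-0.018, 0.013, -0.012, -0.0, 0.0, 0.042, -0.2], [-0.015, 0.014, -0.013, -0.0, 0.001, 0.043, -0.2]]
```

apply_moves:
  rows:
    - [0.01, -0.019, -0.013, 0, 0, 0.043, -0.2]
    - [0.008, -0.02, -0.013, 0, 0, 0.043, -0.2]
    - [0.005, -0.021, -0.013, 0, 0, 0.043, -0.2]
    - [0.002, -0.021, -0.013, 0, 0, 0.043, -0.2]
    - [-0.001, -0.021, -0.013, 0, 0, 0.043, -0.2]
    - [-0.004, -0.021, -0.013, 0, 0, 0.043, -0.2]
    - [-0.006, -0.02, -0.013, 0, 0, 0.043, -0.2]
    - [-0.009, -0.019, -0.013, 0, 0, 0.043, -0.2]
    - [-0.012, -0.018, -0.013, 0, 0, 0.043, -0.2]
    - [-0.014, -0.016, -0.013, 0, 0, 0.043, -0.2]
    - [-0.016, -0.014, -0.013, 0, 0, 0.043, -0.2]
    - [-0.018, -0.012, -0.013, 0, 0, 0.043, -0.2]

```text
t: 5.65
tcp_pos: [0.4117, -0.2614, 0.1912]
orientation: [0.771, 0.637, 0.0, 0.0]
force: [-0.5, -0.3, -0.7]
width: 0.6
grasp_force: 0.0
```

```bash
python3 - <<'E'
from h import *
print(pose()[0],ctrl.get_obs()["qpos"])
plan([.40,-.33,.24],down(-87),g=-.2)
E
```

```text
[ 0.41167267 -0.26143183  0.19124255] [-5.65786270e-01 -7.41107646e-02 -6.35138825e-02  1.58049397e+00
 -9.98535161e-06  1.19393930e+00]
10 rows [ 0.3998 -0.3301  0.2401]
[[-0.017, 0.0, -0.012, 0.0, -0.0, 0.042, -0.2], [-0.017, 0.003, -0.012, 0.0, -0.0, 0.042, -0.2], [-0.017, 0.005, -0.012, 0.0, -0.0, 0.042, -0.2], [-0.016, 0.007, -0.012, 0.0, -0.0, 0.042, -0.2], [-0.015, 0.009, -0.012, 0.0, -0.0, 0.043, -0.2], [-0.013, 0.011, -0.012, 0.0, -0.0, 0.042, -0.2], [-0.012, 0.013, -0.012, 0.0, -0.0, 0.043, -0.2], [-0.01, 0.014, -0.013, 0.0, -0.0, 0.042, -0.2], [-0.008, 0.015, -0.012, 0.0, -0.0, 0.043, -0.2], [-0.007, 0.017, -0.013, 0.0, -0.0, 0.042, -0.2]]
```

apply_moves:
  rows:
    - [-0.017, 0.0, -0.012, 0, 0, 0.042, -0.2]
    - [-0.017, 0.003, -0.012, 0, 0, 0.042, -0.2]
    - [-0.017, 0.005, -0.012, 0, 0, 0.042, -0.2]
    - [-0.016, 0.007, -0.012, 0, 0, 0.042, -0.2]
    - [-0.015, 0.009, -0.012, 0, 0, 0.043, -0.2]
    - [-0.013, 0.011, -0.012, 0, 0, 0.043, -0.2]
    - [-0.012, 0.013, -0.012, 0, 0, 0.043, -0.2]
    - [-0.01, 0.014, -0.012, 0, 0, 0.043, -0.2]
    - [-0.008, 0.015, -0.012, 0, 0, 0.043, -0.2]
    - [-0.007, 0.017, -0.012, 0, 0, 0.042, -0.2]
    - [0, 0, 0, 0, 0, 0, -0.2]

```text
t: 6.75
tcp_pos: [0.4003, -0.3305, 0.2394]
orientation: [1.0, 0.025, 0.001, 0.001]
force: [0.2, 0.1, 0.7]
width: 0.605
grasp_force: 0.0
```

```bash
python3 - <<'E'
from h import *
print(pose()[0],ctrl.get_obs()["qpos"])
c=ctrl.camera("wrist");save("w2",c["color"]);np.savez("w2",**c)
print(np.linalg.inv(c["world_to_cam"]).round(3).tolist())
for n,p in dict(back=[.365,-.337,.086],front=[.465,-.331,.086],grip=[.416,-.334,.086],bad=[.471,-.182,.016],triv=[.495,-.3245,.018]).items():print(n,fproj(c,np.array(p)).round(1))
E
```

```text
[ 0.40027683 -0.33051823  0.23937023] [-6.90173644e-01  1.43170866e-02  1.16072286e-01  1.67107183e+00
 -1.04015131e-04  2.40182012e+00]
[[0.049, 0.946, 0.32, 0.482], [-0.999, 0.046, 0.017, -0.327], [0.002, -0.321, 0.947, 0.382], [0.0, 0.0, 0.0, 1.0]]
back [326.9 217.8]
front [326.2 119. ]
grip [326.7 169.2]
bad [203.9 109.1]
triv [321.2  89.9]
```

View pics/w2.png

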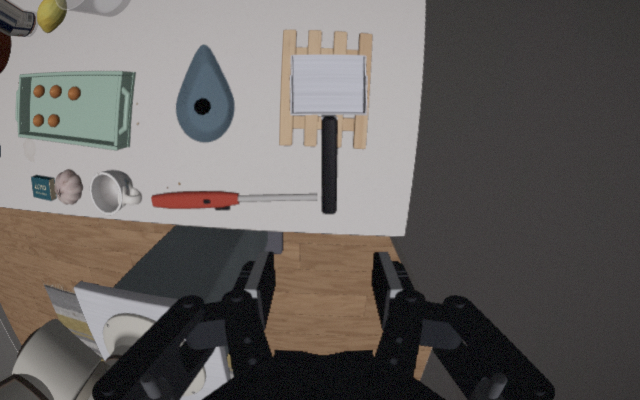

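Wrist view: black nut lies in the spoon rest at (202,106); scoop handle runs from (330,118) to (329,212), pan above it on the trivet. Measure the handle and pan.

```bash
cat > m3.py <<'E'
from h import *
c=dict(np.load("w2.npz"));hsv=cv2.cvtColor(c["color"],cv2.COLOR_RGB2HSV)
m=cv2.inRange(hsv,(0,0,0),(180,255,60));m[:105]=0;m[222:]=0;m[:,:305]=0;m[:,350:]=0
vs,us=np.nonzero(m);P=[]
for v in range(122,210,8):
    u=us[vs==v]; a=fray(c,u.min()-.5,v,.086);b=fray(c,u.max()+.5,v,.086);P.append((a+b)/2);print(v,u.min(),u.max(),((a+b)/2).round(4),round(np.linalg.norm(a-b),4))
P=np.array(P);f=np.polyfit(P[:,0],P[:,1],1);print("yaw",np.degrees(np.arctan(f[0])),"y at .416",np.polyval(f,.416))
print("ends",fray(c,329,vs.max()+.5,.086),fray(c,330,vs.min()-.5,.086))
# pan: bluish white within trivet
m=cv2.inRange(hsv,(100,0,120),(140,90,255));m[:50]=0;m[125:]=0;m[:,:285]=0;m[:,375:]=0
k=max(cv2.findContours(m,0,2)[0],key=cv2.contourArea);bx=cv2.boxPoints(cv2.minAreaRect(k))
print("pan",bx.tolist(),[fray(c,*q,.03).round(4).tolist() for q in bx])
m=cv2.inRange(hsv,(8,40,120),(28,160,255));m[:20]=0;m[160:]=0;m[:,:270]=0;m[:,385:]=0
k=cv2.findContours(m,0,2)[0];k=np.vstack([q for q in k if cv2.contourArea(q)>20]);r=cv2.minAreaRect(k);print("triv",r,fray(c,*r[0],.018),[fray(c,*q,.018).round(4).tolist() for q in cv2.boxPoints(r)])
E
python3 m3.py
```

```text
122 322 336 [ 0.4623 -0.3338  0.086 ] 0.0142
130 322 336 [ 0.4546 -0.3342  0.086 ] 0.0143
138 322 336 [ 0.4469 -0.3347  0.086 ] 0.0144
146 322 336 [ 0.4391 -0.3351  0.086 ] 0.0144
154 322 336 [ 0.4312 -0.3355  0.086 ] 0.0145
162 322 335 [ 0.4233 -0.3354  0.086 ] 0.0136
170 322 336 [ 0.4153 -0.3363  0.086 ] 0.0147
178 322 335 [ 0.4072 -0.3363  0.086 ] 0.0138
186 322 335 [ 0.399  -0.3367  0.086 ] 0.0139
194 322 335 [ 0.3907 -0.3372  0.086 ] 0.014
202 322 335 [ 0.3822 -0.3377  0.086 ] 0.0142
yaw 2.62834410027296 y at .416 -0.33603867129439813
ends [ 0.37091419 -0.33878648  0.086     ] [ 0.46859012 -0.33445998  0.086     ]
pan [[290.0, 55.0], [366.0, 55.0], [366.0, 114.0], [290.0, 114.0]] [[0.5335, -0.288, 0.03], [0.5382, -0.3725, 0.03], [0.4703, -0.3765, 0.03], [0.4658, -0.2908, 0.03]]
triv ((324.9440612792969, 88.49059295654297), (89.2865219116211, 116.3750228881836), 2.419509172439575) [ 0.49688176 -0.32875836  0.018     ] [[0.4281, -0.2762, 0.018], [0.5677, -0.2766, 0.018], [0.5687, -0.3797, 0.018], [0.4288, -0.3825, 0.018]]
```

```bash
python3 - <<'E'
from h import *
s=plan([.418,-.3357,.11],down(-87.3),4,-.2);plan([.418,-.3357,.056],down(-87.3),3,-.2,start=s)
E
```

```text
4 rows [ 0.4179 -0.3357  0.1102]
[[0.011, 0.004, 0.081, 0.0, -0.0, 0.001, -0.2], [0.011, 0.004, 0.08, 0.0, -0.0, 0.0, -0.2], [0.011, 0.004, 0.081, 0.0, -0.0, 0.001, -0.2], [0.01, 0.004, 0.08, 0.0, -0.0, 0.0, -0.2]]
3 rows [ 0.4179 -0.3357  0.0562]
[[0.0, -0.0, 0.045, 0.0, -0.0, 0.0, -0.2], [0.0, -0.0, 0.045, 0.0, -0.0, 0.0, -0.2], [0.0, -0.0, 0.045, 0.0, -0.0, 0.0, -0.2]]
```

apply_moves:
  rows:
    - [0.011, 0.004, 0.081, 0, 0, 0.001, -0.2]
    - [0.011, 0.004, 0.08, 0, 0, 0, -0.2]
    - [0.011, 0.004, 0.081, 0, 0, 0.001, -0.2]
    - [0.01, 0.004, 0.08, 0, 0, 0, -0.2]
    - [0, 0, 0.045, 0, 0, 0, -0.2]
    - [0, 0, 0.045, 0, 0, 0, -0.2]
    - [0, 0, 0.045, 0, 0, 0, -0.2]
    - [0, 0, 0, 0, 0, 0, -0.2]

```text
t: 7.6
tcp_pos: [0.4166, -0.334, 0.0532]
orientation: [1.0, 0.025, -0.002, -0.001]
force: [0.3, 0.4, -1.2]
width: 0.599
grasp_force: 0.0
```

apply_moves:
  rows:
    - [0, 0, 0, 0, 0, 0, 1]
    - [0, 0, 0, 0, 0, 0, 1]
    - [0, 0, 0, 0, 0, 0, 1]
    - [0, 0, 0, 0, 0, 0, 1]
    - [0, 0, 0, 0, 0, 0, 1]
    - [0, 0, 0, 0, 0, 0, 1]
  newtons: 100

```text
t: 8.2
tcp_pos: [0.4182, -0.3357, 0.0569]
orientation: [1.0, 0.023, 0.001, 0.001]
force: [-0.5, 1.2, 6.0]
width: 0.171
grasp_force: 97.8
```

```bash
cat > m4.py <<'E'
from h import *
def fcloud(c):
    K=c["mtx"];z=c["range_z"].astype(float);v,u=np.indices(z.shape);x=(u-K[0,2])/K[0,0];y=(v-K[1,2])/K[1,1];t=np.hypot(x,y)+1e-9
    k=np.tan(t)/t*z;p=np.stack([x*k,-y*k,-z,np.ones_like(z)],-1)@np.linalg.inv(c["world_to_cam"]).T
    p[(z<=0)|(t>1.3)]=np.nan;return p[...,:3]
a=np.radians(82.35);ey=np.array([np.cos(a),np.sin(a)]);ex=np.array([np.sin(a),-np.cos(a)]);o=np.array([.489,.058])
for n in("w1","w2"):
    c=dict(np.load(n+".npz"));W=fcloud(c).reshape(-1,3);h=cv2.cvtColor(c["color"],cv2.COLOR_RGB2HSV).reshape(-1,3)
    k=(W[:,2]>.028)&(W[:,2]<.042)&(h[:,0]>60)&(h[:,0]<92)&(h[:,1]>25)
    L=np.c_[(W[:,:2]-o)@ex,(W[:,:2]-o)@ey,W[:,2]][k];L=L[(abs(L[:,0])<.07)&(abs(L[:,1])<.15)]
    print(n,len(L),L[:,2].mean())
    for s in(-1,1):
        for lo in range(-100,100,40):
            q=L[(L[:,0]*s>.035)&(L[:,1]>lo/1e3)&(L[:,1]<lo/1e3+.04)]
            if len(q)>4:print(" side x",s,"y",lo,np.percentile(q[:,0],[3,50,97]).round(4),len(q))
        q=L[(L[:,1]*s>.1)&(abs(L[:,0])<.035)]
        if len(q)>4:print(" end y",s,np.percentile(q[:,1],[3,50,97]).round(4),len(q))
E
python3 m4.py
python3 - <<'E'
from h import *
p,r=pose();s=plan([p[0],p[1],.17],r,3,1)
a=np.radians(82.35);ey=np.array([np.cos(a),np.sin(a)])
t=np.array([.489,.058])+ey*(-.072-.085);print(t)
plan([*t,.17],down(-7.65),12,1,start=s)
E
```

```text
w1 5358 0.032744057080293126
 side x -1 y -100 [-0.051  -0.0491 -0.0453] 381
 side x -1 y -60 [-0.051  -0.0492 -0.0461] 403
 side x -1 y -20 [-0.0515 -0.0494 -0.0459] 464
 side x -1 y 20 [-0.0516 -0.0494 -0.0456] 481
 side x -1 y 60 [-0.0511 -0.0493 -0.0462] 389
 end y -1 [-0.131  -0.1186 -0.1145] 877
 side x 1 y -100 [0.0481 0.0493 0.05  ] 27
 side x 1 y -60 [0.0487 0.0499 0.0527] 55
 side x 1 y -20 [0.0482 0.0497 0.0532] 336
 side x 1 y 20 [0.0484 0.0497 0.0529] 259
 end y 1 [0.1166 0.121  0.1333] 961
w2 1615 0.03249528737130436
 side x -1 y -100 [-0.0487 -0.0459 -0.0441] 79
 side x -1 y -60 [-0.049  -0.046  -0.0443] 71
 side x -1 y -20 [-0.0485 -0.046  -0.0443] 67
 side x -1 y 20 [-0.0488 -0.0464 -0.0443] 50
 side x -1 y 60 [-0.0491 -0.0462 -0.0443] 47
 end y -1 [-0.1341 -0.1216 -0.116 ] 521
 side x 1 y -100 [0.0492 0.0519 0.0544] 73
 side x 1 y -60 [0.0492 0.0519 0.0536] 63
 side x 1 y -20 [0.0495 0.0515 0.0543] 63
 side x 1 y 20 [0.049  0.0518 0.054 ] 50
 side x 1 y 60 [0.0495 0.0517 0.0539] 42
 end y 1 [0.1147 0.118  0.1312] 205
3 rows [ 0.418  -0.3356  0.1701]
[[0.0, 0.0, -0.094, 0.0, 0.0, 0.0, 1], [0.0, 0.0, -0.094, 0.0, 0.0, 0.0, 1], [0.0, 0.0, -0.095, 0.0, 0.0, 0.0, 1]]
[ 0.46809995 -0.09760266]
12 rows [ 0.4679 -0.0977  0.1699]
[[0.013, -0.049, -0.0, 0.0, -0.0, -0.037, 1], [0.018, -0.047, -0.0, 0.0, -0.0, -0.037, 1], [0.024, -0.045, -0.0, 0.0, -0.0, -0.037, 1], [0.029, -0.042, -0.0, 0.0, -0.0, -0.037, 1], [0.033, -0.038, -0.0, 0.0, 0.0, -0.037, 1], [0.038, -0.034, -0.0, 0.0, 0.0, -0.037, 1], [0.041, -0.029, -0.0, 0.0, 0.0, -0.037, 1], [0.044, -0.025, -0.0, 0.0, 0.0, -0.037, 1], [0.047, -0.019, -0.0, 0.0, 0.0, -0.037, 1], [0.049, -0.014, -0.0, 0.0, 0.0, -0.037, 1], [0.05, -0.008, -0.0, 0.0, 0.0, -0.036, 1], [0.05, -0.002, -0.0, 0.001, 0.0, -0.037, 1]]
```

apply_moves:
  rows:
    - [0, 0, -0.05, 0, 0, 0, 1]
    - [0, 0, -0.1, 0, 0, 0, 1]
    - [0, 0, -0.1, 0, 0, 0, 1]
    - [0, 0, -0.033, 0, 0, 0, 1]

```text
t: 8.6
tcp_pos: [0.4186, -0.3361, 0.1733]
orientation: [1.0, 0.023, 0.002, 0.002]
force: [0.1, -0.4, -1.0]
width: 0.169
grasp_force: 97.8
```

apply_moves:
  rows:
    - [0.013, -0.049, 0, 0, 0, -0.037, 1]
    - [0.018, -0.047, 0, 0, 0, -0.037, 1]
    - [0.024, -0.045, 0, 0, 0, -0.037, 1]
    - [0.029, -0.042, 0, 0, 0, -0.037, 1]
    - [0.033, -0.038, 0, 0, 0, -0.037, 1]
    - [0.038, -0.034, 0, 0, 0, -0.037, 1]
    - [0.041, -0.029, 0, 0, 0, -0.037, 1]
    - [0.044, -0.025, 0, 0, 0, -0.037, 1]
    - [0.047, -0.019, 0, 0, 0, -0.037, 1]
    - [0.049, -0.014, 0, 0, 0, -0.037, 1]
    - [0.05, -0.008, 0, 0, 0, -0.037, 1]
    - [0.05, -0.002, 0, 0, 0, -0.037, 1]

```text
t: 9.8
tcp_pos: [0.4675, -0.0967, 0.1682]
orientation: [0.75, 0.662, -0.0, -0.0]
force: [0.8, -0.2, -0.6]
width: 0.168
grasp_force: 97.7
```

apply_moves:
  rows:
    - [0, 0, 0, 0, 0, 0, 1]
    - [0, 0, 0, 0, 0, 0, 1]

```text
t: 10.0
tcp_pos: [0.4675, -0.0975, 0.1684]
orientation: [0.752, 0.659, -0.0, -0.0]
force: [-0.4, 0.2, -1.3]
width: 0.174
grasp_force: 97.8
```

```bash
python3 - <<'E'
from h import *
print(pose()[0],ctrl.get_obs()["qpos"],ctrl.get_obs()["force"])
for n in("side","wrist"):
    c=ctrl.camera(n);np.savez(n[0]+"3",**c);im=c["color"]
    if n=="side":im=cv2.resize(im[130:270,230:430],None,fx=2.2,fy=2.2);A=im
    else:save("v3",np.vstack([cv2.resize(im,(480,300)),cv2.resize(A,(480,290))]))
plan([.4681,-.0976,.07],down(-7.65),g=1)
E
```

```text
[ 0.46749045 -0.09745702  0.16840783] [-2.05336497e-01 -9.98050218e-02 -1.31390254e-01  1.53986796e+00
 -3.15704835e-04  1.49644626e+00] [-0.39659958  0.20712387 -1.29239825]
3 rows [ 0.4683 -0.0978  0.0698]
[[0.0, 0.001, 0.082, -0.0, 0.0, 0.0, 1], [0.001, 0.0, 0.082, -0.0, 0.0, 0.0, 1], [0.0, 0.001, 0.083, -0.0, 0.0, 0.0, 1]]
```

View pics/v3.png

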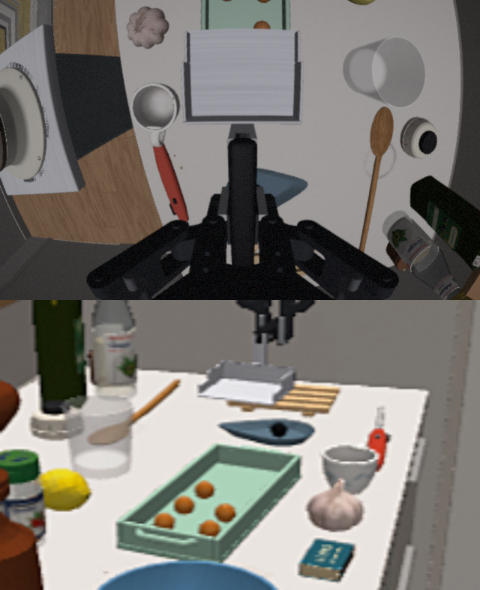

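Both views: scoop held level, pan over the near end of the dish (wrist half: pan 184–302 across), nuts unmoved, black nut in the spoon rest. Check pan alignment against the dish numerically.

```bash
cat > m5.py <<'E'
from m4 import fcloud
from h import *
c=dict(np.load("w3.npz"));W=fcloud(c).reshape(-1,3);a=np.radians(82.35);ey=np.array([np.cos(a),np.sin(a)]);ex=np.array([np.sin(a),-np.cos(a)])
L=np.c_[(W[:,:2]-[.489,.058])@ex,(W[:,:2]-[.489,.058])@ey,W[:,2]]
L=L[(W[:,2]>.118)&(W[:,2]<.175)&(abs(L[:,0])<.07)&(L[:,1]>-.125)&(L[:,1]<0)]
fl=L[(abs(L[:,0])<.03)];fl=fl[fl[:,2]<.136];print("floor fit",np.linalg.lstsq(np.c_[fl[:,:2],np.ones(len(fl))],fl[:,2],rcond=None)[0])
for y in np.arange(-.11,-.03,.01):
    q=L[(L[:,1]>=y)&(L[:,1]<y+.01)]
    if len(q)>5:print(y.round(3),np.percentile(q[:,0],[.5,99.5]).round(4),q[:,2].min().round(4),q[:,2].max().round(4))
print("lip y",np.percentile(fl[:,1],[0.2,99.8]))
E
python3 m5.py | grep -v side | grep -v end
```

```text
w1 5358 0.032744057080293126
w2 1615 0.03249528737130436
floor fit [-0.00051131 -0.00495898  0.13061233]
-0.11 [-0.0424  0.0397] 0.1291 0.1749
-0.1 [-0.0428  0.0399] 0.129 0.1546
-0.09 [-0.0428  0.0399] 0.1285 0.1545
-0.08 [-0.0428  0.0399] 0.1287 0.1549
-0.07 [-0.0429  0.0399] 0.1284 0.1544
-0.06 [-0.043   0.0397] 0.1285 0.1443
-0.05 [-0.0431  0.0397] 0.1286 0.1448
-0.04 [-0.0424  0.0394] 0.1285 0.133
lip y [-0.10626738 -0.03799986]
```

apply_moves:
  rows:
    - [0.001, 0.004, 0.08, 0, 0, 0, 1]
    - [0, 0, 0.08, 0, 0, 0, 1]
    - [0, 0, 0.08, 0, 0, 0, 1]
    - [0, 0, 0.05, 0, 0, 0, 1]
    - [0, 0, 0.005, 0, 0, 0, 1]
    - [0, 0, 0, 0, 0, 0, 1]

```text
t: 10.7
tcp_pos: [0.4691, -0.0979, 0.0511]
orientation: [0.752, 0.659, -0.0, -0.0]
force: [0.4, 0.3, -0.3]
width: 0.167
grasp_force: 97.7
```

apply_moves:
  rows:
    - [0, 0, 0.002, 0, 0, 0, 1]
    - [0, 0, 0.002, 0, 0, 0, 1]
    - [0, 0, 0, 0, 0, 0, 1]

```text
t: 11.0
tcp_pos: [0.4698, -0.0975, 0.0501]
orientation: [0.752, 0.66, 0.0, 0.001]
force: [-0.5, 0.5, -1.1]
width: 0.17
grasp_force: 97.7
```

apply_moves:
  rows:
    - [0, 0, 0.005, 0, 0, 0, 1]
    - [0, 0, 0.005, 0, 0, 0, 1]
    - [0, 0, 0, 0, 0, 0, 1]
    - [0, 0, 0, 0, 0, 0, 1]

```text
t: 11.4
tcp_pos: [0.4695, -0.0972, 0.0456]
orientation: [0.751, 0.66, 0.0, 0.0]
force: [1.2, 0.5, 2.7]
width: 0.166
grasp_force: 98.5
```

apply_moves:
  rows:
    - [0, 0, 0.003, 0, 0, 0, 1]
    - [0, 0, 0, 0, 0, 0, 1]

```text
t: 11.6
tcp_pos: [0.4697, -0.0975, 0.0452]
orientation: [0.751, 0.66, 0.0, 0.001]
force: [-3.9, -0.6, 10.8]
width: 0.165
grasp_force: 99.7
```

apply_moves:
  rows:
    - [0.01, 0, -0.001, 0, 0, 0, 1]
    - [0.02, 0, 0, 0, 0, 0, 1]
    - [0.025, 0, 0, 0, 0, 0, 1]
    - [0.025, 0, 0, 0, 0, 0, 1]
    - [0.025, 0, 0, 0, 0, 0, 1]
    - [0.025, 0, 0, 0, 0, 0, 1]
    - [0.025, 0, 0, 0, 0, 0, 1]
    - [0.025, 0, 0, 0, 0, 0, 1]
    - [0.025, 0, 0, 0, 0, 0, 1]

```text
t: 12.5
tcp_pos: [0.4806, -0.016, 0.0455]
orientation: [0.752, 0.66, 0.0, 0.001]
force: [-0.3, -3.2, 7.4]
width: 0.165
grasp_force: 99.2
```

```bash
python3 - <<'E'
from h import *
p,r=pose();a=np.radians(82.35);ey=np.array([np.cos(a),np.sin(a)]);ex=np.array([np.sin(a),-np.cos(a)]);q=p[:2]-[.489,.058]
print("lip y",q@ey+.085+.035,"x",q@ex,"z",p[2]-.0397,"yaw",np.degrees(np.arctan2(*r.as_matrix()[[1,0],1])))
c=ctrl.camera("wrist");np.savez("w4",**c);s=ctrl.camera("side")["color"]
save("v4",np.vstack([cv2.resize(c["color"][:220,100:540],(600,300)),cv2.resize(s[190:270,250:410],(600,300),interpolation=cv2.INTER_CUBIC)]))
E
```

```text
lip y 0.04556459334982181 x 0.001568128628724307 z 0.0058176802424612165 yaw -7.459926540654437
```

View pics/v4.png

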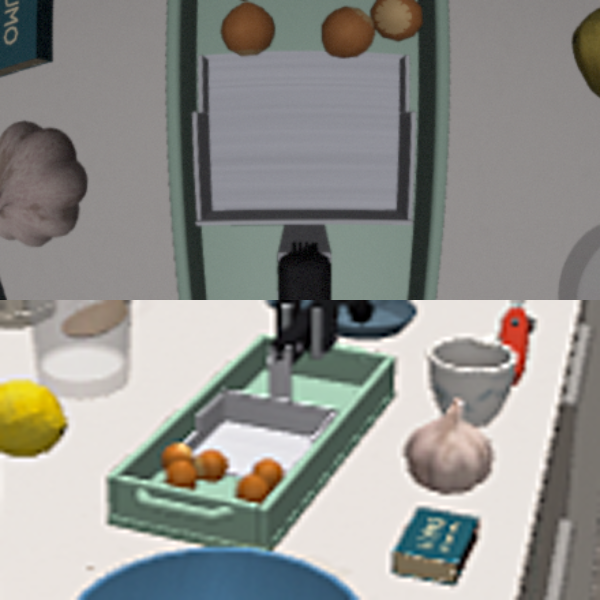

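Nuts are being pushed ahead of the lip; one (397,15) hugs the right wall, and the pan sits a little left in the dish. Shift right ~2.5 mm and continue.

apply_moves:
  rows:
    - [0.01, 0.003, 0, 0, 0, 0, 1]
    - [0.015, 0.003, 0, 0, 0, 0, 1]
    - [0.02, 0, 0, 0, 0, 0, 1]
    - [0.02, 0, 0, 0, 0, 0, 1]
    - [0.02, 0, 0, 0, 0, 0, 1]
    - [0.02, 0, 0, 0, 0, 0, 1]
    - [0.02, 0, 0, 0, 0, 0, 1]

```text
t: 13.3
tcp_pos: [0.4895, 0.0333, 0.0455]
orientation: [0.752, 0.66, 0.001, 0.001]
force: [-0.5, -3.1, 7.9]
width: 0.169
grasp_force: 99.2
```

```bash
cat > st.py <<'E'
from h import *
import sys
p,r=pose();a=np.radians(82.35);ey=np.array([np.cos(a),np.sin(a)]);ex=np.array([np.sin(a),-np.cos(a)]);q=p[:2]-[.489,.058]
print("lip y",q@ey+.085+.035,"x",q@ex,"z",p[2]-.0397,"yaw",np.degrees(np.arctan2(*r.as_matrix()[[1,0],1])))
c=ctrl.camera("wrist")
for ce,n,w in blobs(c,(5,100,60),(20,255,255),60,.019): d=w[:2]-[.489,.058]; print(ce,n,"dish",(d@ex).round(4),(d@ey).round(4),"scoop x",((w[:2]-p[:2])@ey-.085).round(4))
s=ctrl.camera("side")["color"]
if len(sys.argv)>1: save(sys.argv[1],np.vstack([cv2.resize(c["color"][:220,100:540],(600,300)),cv2.resize(s[190:270,250:410],(600,300),interpolation=cv2.INTER_CUBIC)]))
E
python3 st.py v5
```

```text
lip y 0.09554255510852254 x 0.0038107087630103466 z 0.005835838275676589 yaw -7.461583848628271
[63.1 85.4] 886 dish -0.1779 0.0854 scoop x 0.0248
[282.7  32.3] 3212 dish -0.0188 0.0961 scoop x 0.0355
[368.6  19.3] 2075 dish 0.0274 0.1041 scoop x 0.0435
[110.6 323.6] 1722 dish -0.1855 -0.1147 scoop x -0.1753
[524.6 349.1] 402 dish 0.1949 -0.1471 scoop x -0.2076
```

apply_moves:
  rows:
    - [0.01, 0, 0, 0, 0, 0, 1]
    - [0.01, 0, 0, 0, 0, 0, 1]
    - [0.01, 0, 0, 0, 0, 0, 1]
    - [0.01, 0, 0, 0, 0, 0, 1]
    - [0, 0, 0, 0, 0, 0, 1]

```text
t: 13.9
tcp_pos: [0.4916, 0.0493, 0.0455]
orientation: [0.751, 0.66, 0.001, 0.001]
force: [0.8, -0.1, 6.3]
width: 0.17
grasp_force: 99.0
```

```bash
python3 st.py v6
```

```text
lip y 0.11169544570950772 x 0.0037585400108255803 z 0.005758395144343682 yaw -7.440387172527026
[56.  10.5] 117 dish -0.1889 0.1609 scoop x 0.0842
[278.6  42.8] 1059 dish -0.0209 0.1064 scoop x 0.0297
[57.1 49.5] 170 dish -0.1847 0.1294 scoop x 0.0527
[341.8  60. ] 3505 dish 0.0129 0.0964 scoop x 0.0197
[ 64.1 137.2] 517 dish -0.1813 0.0645 scoop x -0.0122
[276.6 115.7] 1112 dish -0.0223 0.0659 scoop x -0.0108
[ 26.7 173.8] 134 dish -0.2402 0.0401 scoop x -0.0366
[115.8 329.9] 1504 dish -0.182 -0.1053 scoop x -0.182
```

View pics/v6.png

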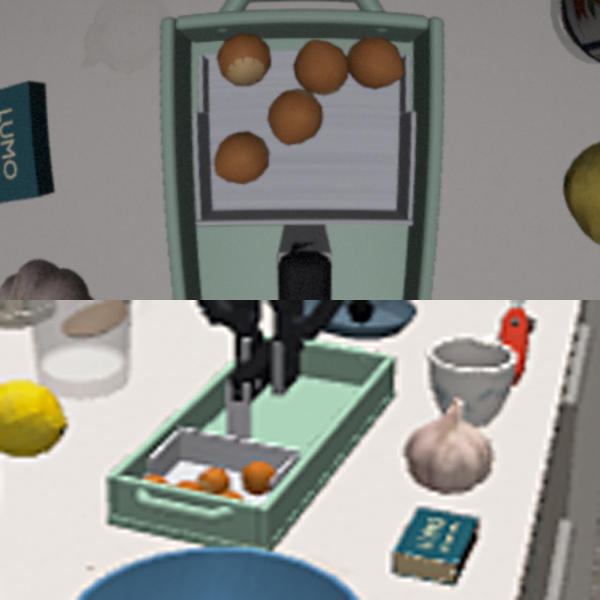

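All five nuts are on the pan (244,60), (322,67), (376,63), (296,116), (242,157). Tilt lip up about the pan's back edge, then lift.

```bash
python3 - <<'E'
from h import *
p,r=pose();v=np.array([.05,0,.0397]);piv=p+r.apply(v)+[0,0,.001]
s=None
for t in(4,8,12,16):
    R1=down(-7.5,t);s=plan(piv+[0,0,.0005*t/4]-R1.apply(v),R1,1,1,start=s)
s=plan(s[0]+[0,0,.12],s[1],5,1,start=s)
E
```

```text
1 rows [0.4913 0.0465 0.0434]
[[-0.007, 0.0, 0.005, 0.001, 0.022, 0.0, 1]]
1 rows [0.491  0.0443 0.0401]
[[-0.006, 0.0, 0.008, -0.0, 0.022, 0.0, 1]]
1 rows [0.4907 0.042  0.0365]
[[-0.007, 0.0, 0.008, -0.0, 0.023, 0.0, 1]]
1 rows [0.4905 0.0403 0.0333]
[[-0.006, 0.0, 0.007, -0.0, 0.022, 0.0, 1]]
5 rows [0.4906 0.0403 0.1532]
[[0.017, -0.0, -0.058, 0.0, 0.0, 0.0, 1], [0.016, -0.0, -0.058, 0.0, 0.0, 0.0, 1], [0.017, -0.0, -0.057, 0.0, 0.0, 0.0, 1], [0.016, -0.0, -0.058, 0.0, 0.0, 0.0, 1], [0.017, -0.0, -0.057, 0.0, 0.0, 0.0, 1]]
```

apply_moves:
  rows:
    - [-0.007, 0, 0.004, 0, 0.022, 0, 1]
    - [-0.006, 0, 0.007, 0, 0.022, 0, 1]
    - [-0.007, 0, 0.008, 0, 0.022, 0, 1]
    - [-0.006, 0, 0.007, 0, 0.022, 0, 1]
    - [0, 0, 0, 0, 0, 0, 1]
    - [0.006, 0, -0.02, 0, 0, 0, 1]
    - [0.011, 0, -0.04, 0, 0, 0, 1]
    - [0.017, 0, -0.058, 0, 0, 0, 1]
    - [0.017, 0, -0.058, 0, 0, 0, 1]
    - [0.017, 0, -0.058, 0, 0, 0, 1]
    - [0.008, 0, -0.03, 0, 0, 0, 1]
    - [0, 0, 0, 0, 0, 0, 1]

```text
t: 15.2
tcp_pos: [0.4906, 0.0409, 0.1451]
orientation: [0.744, 0.654, 0.104, -0.09]
force: [-0.4, -0.1, -2.2]
width: 0.169
grasp_force: 97.8
```

```bash
cat > chk.py <<'E'
from h import *
# nuts in scoop: cast wrist-pixel rays onto plane 11 mm above pan (scoop frame)
p,r=pose();c=ctrl.camera("wrist");K=c["mtx"];T=np.linalg.inv(c["world_to_cam"])
m=cv2.inRange(cv2.cvtColor(c["color"],cv2.COLOR_RGB2HSV),(5,100,60),(20,255,255));m[240:]=0
d=cv2.distanceTransform(m,cv2.DIST_L2,5);pk=(d==cv2.dilate(d,np.ones((15,15))))&(d>8)
print(p,ctrl.get_obs()["qpos"].round(3),ctrl.get_obs()["force"].round(1))
n,l,s,ce=cv2.connectedComponentsWithStats(pk.astype(np.uint8))
for u,v in ce[1:]:
    x=(u-K[0,2])/K[0,0];y=(v-K[1,2])/K[1,1];t=np.hypot(x,y);k=np.sin(t)/t
    D=r.inv().apply(T[:3,:3]@[x*k,-y*k,-np.cos(t)]);o=r.inv().apply(T[:3,3]-p)
    q=o+D*((.0397-.013)-o[2])/D[2];print([round(u),round(v)],"r",d[int(v),int(u)].round(1),"scoop xy",(q[0]-.085).round(4),(-q[1]).round(4))
save("last",c["color"]);
E
python3 chk.py
```

```text
[0.49063556 0.04087759 0.14509891] [-0.075 -0.098 -0.198  1.454  0.275  1.627] [ 0.8 -0.1 -2.5]
[338, 98] r 18.2 scoop xy -0.0009 -0.0075
[266, 102] r 9.8 scoop xy -0.0031 0.0319
[336, 137] r 18.6 scoop xy -0.0227 -0.0066
[296, 138] r 17.8 scoop xy -0.0232 0.0154
[376, 138] r 18.2 scoop xy -0.023 -0.0288
```

```bash
python3 - <<'E'
from h import *
P=np.vstack([cloud(dict(np.load(n+".npz"))).reshape(-1,3) for n in("scene","side")]);P=P[np.isfinite(P[:,0])]
q=P[(P[:,0]>.42)&(P[:,0]<.75)&(P[:,1]>.1)&(P[:,1]<.38)&(P[:,2]>.065)&(P[:,2]<.35)]
H,xe,ye=np.histogram2d(q[:,0],q[:,1],bins=[np.arange(.42,.76,.02),np.arange(.1,.39,.02)])
for i in range(len(xe)-1):
    print(xe[i].round(2),H[i].astype(int))
print("zmax",q[:,2].max())
b=np.array([.4378,.3452]);v=np.array([.12,0,.0397])
dirn=100;d=np.array([np.cos(np.radians(dirn)),np.sin(np.radians(dirn))]);lip=np.r_[b-.02*d,.095]
R1=down(dirn-90,16);print("tgt",lip-R1.apply(v));s=plan(lip-R1.apply(v),R1,10,1)
E
```

```text
0.42 [0 0 0 0 0 0 0 0 0 0 0 0 0 0]
0.44 [0 0 0 0 0 0 0 0 0 0 0 0 0 0]
0.46 [0 0 0 0 0 0 0 0 0 0 0 0 0 0]
0.48 [0 0 0 0 0 0 0 0 0 0 0 0 0 0]
0.5 [0 0 0 0 0 0 0 0 0 0 0 0 0 0]
0.52 [0 0 0 0 0 0 0 0 0 0 0 0 0 0]
0.54 [0 0 0 0 0 0 0 0 0 0 0 0 0 0]
0.56 [0 0 0 0 0 0 0 0 0 0 0 0 0 0]
0.58 [  0   0   0   0   0   0   0   1  40 152 242  82   0   0]
0.6 [  0   0   0   0   0   0   0  13 130 308 582 436   9   0]
0.62 [  0   0   1  52 152  25   0  23  96  92 405 472  58   0]
0.64 [  0   0   6  76  52 123   0   1  28  21 104 191   2   0]
0.66 [ 0  0  0 26 31  5  0  0  0  3 17  4  0  0]
0.68 [0 0 0 0 0 0 0 0 0 0 0 0 0 0]
0.7 [0 0 0 0 0 0 0 0 0 0 0 0 0 0]
0.72 [0 0 0 0 0 0 0 0 0 0 0 0 0 0]
zmax 0.2540018735609383
tgt [0.46320372 0.20112833 0.10008561]
10 rows [0.4633 0.2011 0.1002]
[[0.034, -0.012, 0.021, 0.003, 0.0, -0.009, 1], [0.035, -0.011, 0.021, 0.003, 0.0, -0.009, 1], [0.035, -0.009, 0.021, 0.003, 0.0, -0.009, 1], [0.035, -0.008, 0.021, 0.003, 0.0, -0.009, 1], [0.036, -0.007, 0.021, 0.002, 0.0, -0.009, 1], [0.036, -0.006, 0.022, 0.003, 0.0, -0.01, 1], [0.036, -0.005, 0.022, 0.002, 0.0, -0.009, 1], [0.036, -0.003, 0.021, 0.003, 0.0, -0.01, 1], [0.036, -0.002, 0.022, 0.002, 0.0, -0.009, 1], [0.036, -0.001, 0.021, 0.003, 0.001, -0.01, 1]]
```

apply_moves:
  rows:
    - [0.017, -0.006, 0.01, 0.003, 0, -0.009, 1]
    - [0.034, -0.011, 0.021, 0.003, 0, -0.009, 1]
    - [0.035, -0.01, 0.021, 0.003, 0, -0.009, 1]
    - [0.035, -0.008, 0.021, 0.003, 0, -0.009, 1]
    - [0.036, -0.007, 0.021, 0.003, 0, -0.009, 1]
    - [0.036, -0.006, 0.021, 0.003, 0, -0.009, 1]
    - [0.036, -0.005, 0.021, 0.002, 0, -0.009, 1]
    - [0.036, -0.004, 0.021, 0.003, 0, -0.01, 1]
    - [0.036, -0.003, 0.021, 0.002, 0, -0.01, 1]
    - [0.036, -0.002, 0.021, 0.003, 0, -0.01, 1]
    - [0.018, -0.001, 0.01, 0, 0, 0, 1]
    - [0, 0, 0, 0, 0, 0, 1]

```text
t: 16.45
tcp_pos: [0.46, 0.2006, 0.1002]
orientation: [0.636, 0.759, 0.086, -0.108]
force: [0.0, -0.1, -2.3]
width: 0.167
grasp_force: 97.7
```

```bash
python3 chk.py; python3 - <<'E'
from h import *
b=np.array([.4378,.3452]);v=np.array([.12,0,.0397]);d=np.array([np.cos(np.radians(100)),np.sin(np.radians(100))])
s=None
print("now lip",pose()[0]+pose()[1].apply(v))
for t,z,o in((8,.09,.02),(0,.082,.02),(-7,.075,.02),(-14,.07,.02),(-21,.068,.02),(-28,.066,.02),(-35,.064,.02),(-42,.062,.02),(-49,.06,.02),(-56,.06,.02),(-62,.06,.02),(-68,.06,.02)):
    R1=down(10,t);s=plan(np.r_[b-o*d,z]-R1.apply(v),R1,1,1,start=s)
E
```

```text
[0.45998428 0.20061901 0.10023486] [ 0.254 -0.065 -0.251  1.369  0.277  1.652] [-0.1 -0.  -1.5]
[340, 98] r 18.2 scoop xy -0.001 -0.0084
[267, 102] r 11.0 scoop xy -0.0027 0.0312
[532, 133] r 10.8 scoop xy -0.0134 -0.1335
[297, 137] r 18.0 scoop xy -0.0225 0.015
[336, 137] r 18.2 scoop xy -0.0226 -0.0064
[375, 137] r 18.2 scoop xy -0.0222 -0.028
[532, 149] r 11.8 scoop xy -0.0239 -0.1351
[617, 161] r 8.6 scoop xy -0.0257 -0.2359
[561, 193] r 15.0 scoop xy -0.0534 -0.1706
now lip [0.438253   0.32441307 0.09543298]
1 rows [0.4628 0.203  0.1126]
[[0.014, 0.007, -0.027, -0.002, -0.044, 0.0, 1]]
1 rows [0.462  0.2073 0.1217]
[[0.014, 0.0, -0.021, 0.0, -0.044, 0.0, 1]]
1 rows [0.4611 0.2128 0.1289]
[[0.014, 0.0, -0.018, 0.0, -0.039, 0.0, 1]]
1 rows [0.4598 0.2202 0.1377]
[[0.016, 0.0, -0.024, 0.0, -0.039, 0.0, 1]]
1 rows [0.4582 0.2293 0.1482]
[[0.016, 0.0, -0.031, 0.0, -0.039, 0.0, 1]]
1 rows [0.4563 0.2395 0.1575]
[[0.016, 0.0, -0.031, 0.0, -0.039, 0.0, 1]]
1 rows [0.4543 0.2512 0.1652]
[[0.017, 0.0, -0.031, 0.0, -0.039, 0.0, 1]]
1 rows [0.452  0.2639 0.1718]
[[0.017, 0.0, -0.032, 0.0, -0.039, 0.0, 1]]
1 rows [0.4496 0.2776 0.1765]
[[0.018, 0.0, -0.032, 0.0, -0.039, 0.0, 1]]
1 rows [0.4471 0.2919 0.1817]
[[0.014, 0.0, -0.036, 0.0, -0.038, 0.0, 1]]
1 rows [0.4448 0.3047 0.1846]
[[0.012, 0.0, -0.031, 0.0, -0.034, 0.0, 1]]
1 rows [0.4426 0.3173 0.186 ]
[[0.012, 0.0, -0.03, 0.0, -0.033, -0.0, 1]]
```

apply_moves:
  rows:
    - [0.014, 0.003, -0.027, 0, -0.044, 0, 1]
    - [0.014, 0, -0.021, 0, -0.044, 0, 1]
    - [0.014, 0, -0.018, 0, -0.039, 0, 1]
    - [0.016, 0, -0.024, 0, -0.039, 0, 1]
    - [0.016, 0, -0.031, 0, -0.039, 0, 1]
    - [0.016, 0, -0.031, 0, -0.039, 0, 1]
    - [0.017, 0, -0.031, 0, -0.039, 0, 1]
    - [0.017, 0, -0.032, 0, -0.039, 0, 1]
    - [0.018, 0, -0.032, 0, -0.039, 0, 1]
    - [0.014, 0, -0.036, 0, -0.038, 0, 1]
    - [0.012, 0, -0.031, 0, -0.034, 0, 1]
    - [0.012, 0, -0.03, 0, -0.033, 0, 1]

```text
t: 17.7
tcp_pos: [0.4391, 0.2967, 0.16]
orientation: [0.534, 0.648, -0.34, 0.424]
force: [0.6, 0.4, -1.9]
width: 0.166
grasp_force: 98.7
```

apply_moves:
  rows:
    - [0, 0, 0, 0, 0, 0, 1]
    - [0, 0, 0, 0, 0, 0, 1]
    - [0, 0, 0, 0, 0, 0, 1]

```text
t: 18.0
tcp_pos: [0.438, 0.2934, 0.1638]
orientation: [0.534, 0.648, -0.342, 0.422]
force: [0.0, -0.4, -1.0]
width: 0.167
grasp_force: 98.5
```

```bash
cat > bowl.py <<'E'
from h import *
for n in("side","scene"):
    c=ctrl.camera(n);m=cv2.inRange(cv2.cvtColor(c["color"],cv2.COLOR_RGB2HSV),(5,110,90),(18,255,255));N,l,s,ce=cv2.connectedComponentsWithStats(m)
    for i in range(1,N):
        if s[i,4]>=8:
            w=ray(c,*ce[i],.02)
            if .3<w[0]<.58 and -.1<w[1]<.46:print(n,ce[i].round(1),s[i,4],w.round(3))
    save("b_"+n,c["color"])
p,r=pose();print(p,"lip",p+r.apply([.12,0,.0397]),ctrl.get_obs()["qpos"].round(2))
c=ctrl.camera("wrist");save("b_wrist",c["color"])
S=cv2.imread("pics/b_side.png");S=S[190:350,230:390];Wt=cv2.imread("pics/b_wrist.png")
cv2.imwrite("pics/vb.png",np.vstack([cv2.resize(Wt[:300],(480,225)),cv2.resize(S,(480,360))]))
E
python3 bowl.py
```

```text
side [306.  293.7] 360 [0.442 0.343 0.02 ]
[0.43804756 0.29343115 0.16396867] lip [0.43635671 0.30641256 0.03825186] [ 0.96  0.74  0.46  2.28 -0.73  2.74]
```

View pics/vb.png

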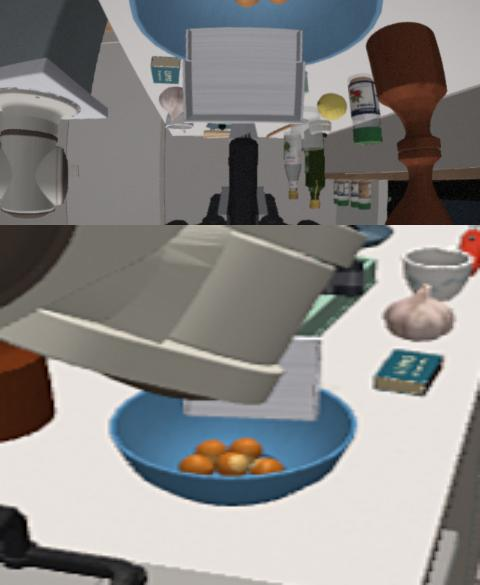

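All five nuts are in the bowl. Withdraw upwards, levelling the scoop, then return it to the trivet.

```bash
python3 - <<'E'
from h import *
p,r=pose();s=plan(p+[0,-.01,.05],r*R.from_rotvec([0,np.radians(14),0]),2,1)
s=plan([.455,.20,.20],down(10),7,1,start=s)
E
```

```text
2 rows [0.4381 0.2833 0.2138]
[[-0.062, -0.002, -0.014, 0.0, 0.039, -0.0, 1], [-0.06, -0.002, -0.022, 0.0, 0.039, -0.0, 1]]
7 rows [0.455  0.2    0.2001]
[[-0.015, 0.0, 0.027, 0.001, 0.041, 0.001, 1], [-0.018, 0.0, 0.025, 0.001, 0.041, 0.001, 1], [-0.021, 0.0, 0.022, 0.001, 0.041, 0.001, 1], [-0.024, 0.001, 0.019, 0.001, 0.041, 0.001, 1], [-0.026, 0.001, 0.016, 0.001, 0.041, 0.001, 1], [-0.028, 0.001, 0.013, 0.0, 0.041, 0.0, 1], [-0.03, 0.0, 0.008, 0.001, 0.041, 0.001, 1]]
```

apply_moves:
  rows:
    - [-0.062, -0.002, -0.014, 0, 0.039, 0, 1]
    - [-0.06, -0.002, -0.022, 0, 0.039, 0, 1]
    - [-0.015, 0, 0.02, 0.001, 0.041, 0.001, 1]
    - [-0.018, 0, 0.02, 0.001, 0.041, 0.001, 1]
    - [-0.021, 0, 0.02, 0.001, 0.041, 0.001, 1]
    - [-0.024, 0.001, 0.019, 0.001, 0.041, 0.001, 1]
    - [-0.026, 0.001, 0.016, 0.001, 0.041, 0.001, 1]
    - [-0.028, 0.001, 0.013, 0, 0.041, 0, 1]
    - [-0.03, 0, 0.008, 0.001, 0.041, 0.001, 1]
    - [0, 0, 0, 0, 0, 0, 1]

```text
t: 19.15
tcp_pos: [0.4545, 0.2012, 0.2048]
orientation: [0.645, 0.764, 0.001, 0.0]
force: [-0.0, -0.2, -1.5]
width: 0.17
grasp_force: 98.5
```

```bash
python3 - <<'E'
from h import *
o=ctrl.get_obs();print(o["qpos"].round(2),o["force"],pose()[0],pose()[1].as_matrix().round(3))
a=np.radians(2.6);t=np.array([.499,-.328])-.085*np.array([np.cos(a),np.sin(a)]);print(t)
s=plan([.45,-.04,.20],down(-40),8,1);s=plan([*t,.15],down(-87.4),9,1,start=s)
E
```

```text
[ 0.42 -0.05 -0.01  1.6   0.    1.82] [-1.00472850e-03 -1.85554487e-01 -1.48280673e+00] [0.45450937 0.20117668 0.20484885] [[-0.169  0.986  0.002]
 [ 0.986  0.169  0.001]
 [ 0.001  0.002 -1.   ]]
[ 0.4140875  -0.33185585]
8 rows [ 0.45   -0.0402  0.2001]
[[-0.074, -0.014, 0.001, 0.0, -0.0, 0.035, 1], [-0.075, -0.006, 0.001, 0.0, -0.0, 0.034, 1], [-0.075, 0.002, 0.002, 0.0, -0.0, 0.035, 1], [-0.075, 0.01, 0.001, 0.0, -0.0, 0.034, 1], [-0.073, 0.018, 0.002, 0.0, -0.0, 0.035, 1], [-0.071, 0.027, 0.001, 0.0, -0.0, 0.034, 1], [-0.067, 0.034, 0.002, 0.0, -0.0, 0.035, 1], [-0.064, 0.041, 0.001, 0.0, -0.001, 0.034, 1]]
9 rows [ 0.4141 -0.3317  0.1501]
[[-0.068, 0.044, 0.014, 0.0, 0.0, 0.029, 1], [-0.064, 0.05, 0.014, 0.0, 0.0, 0.029, 1], [-0.059, 0.056, 0.014, 0.0, 0.0, 0.029, 1], [-0.054, 0.061, 0.014, 0.0, 0.0, 0.029, 1], [-0.048, 0.066, 0.014, 0.0, 0.0, 0.029, 1], [-0.042, 0.07, 0.014, 0.0, -0.0, 0.03, 1], [-0.035, 0.074, 0.014, 0.0, -0.0, 0.029, 1], [-0.029, 0.077, 0.014, 0.0, -0.0, 0.03, 1], [-0.021, 0.079, 0.014, 0.0, -0.0, 0.029, 1]]
```

apply_moves:
  rows:
    - [-0.074, -0.014, 0.001, 0, 0, 0.035, 1]
    - [-0.075, -0.006, 0.001, 0, 0, 0.035, 1]
    - [-0.075, 0.002, 0.001, 0, 0, 0.035, 1]
    - [-0.075, 0.01, 0.001, 0, 0, 0.034, 1]
    - [-0.073, 0.018, 0.002, 0, 0, 0.035, 1]
    - [-0.071, 0.027, 0.001, 0, 0, 0.034, 1]
    - [-0.067, 0.034, 0.002, 0, 0, 0.035, 1]
    - [-0.064, 0.041, 0.001, 0, 0, 0.034, 1]
    - [-0.068, 0.044, 0.014, 0, 0, 0.029, 1]
    - [-0.064, 0.05, 0.014, 0, 0, 0.029, 1]
    - [-0.059, 0.056, 0.014, 0, 0, 0.029, 1]
    - [-0.054, 0.061, 0.014, 0, 0, 0.029, 1]

```text
t: 20.35
tcp_pos: [0.434, -0.167, 0.1781]
orientation: [0.968, 0.251, -0.001, 0.002]
force: [0.5, 0.4, -1.3]
width: 0.168
grasp_force: 98.3
```

apply_moves:
  rows:
    - [-0.048, 0.066, 0.014, 0, 0, 0.029, 1]
    - [-0.042, 0.07, 0.014, 0, 0, 0.03, 1]
    - [-0.035, 0.074, 0.014, 0, 0, 0.029, 1]
    - [-0.029, 0.077, 0.014, 0, 0, 0.03, 1]
    - [-0.021, 0.079, 0.014, 0, 0, 0.029, 1]
    - [0, 0, 0, 0, 0, 0, 1]
    - [0, 0, 0, 0, 0, 0, 1]

```text
t: 21.05
tcp_pos: [0.4145, -0.3286, 0.1503]
orientation: [1.0, 0.024, -0.001, 0.002]
force: [0.8, 0.6, -1.1]
width: 0.166
grasp_force: 98.6
```

```bash
python3 - <<'E'
from h import *
print(pose()[0])
plan([.4141,-.3318,.065],down(-87.4),4,1)
E
```

```text
[ 0.41448321 -0.32855115  0.15029616]
4 rows [ 0.4141 -0.332   0.0651]
[[-0.0, 0.002, 0.053, 0.0, 0.0, 0.0, 1], [-0.0, 0.002, 0.053, 0.0, 0.0, 0.0, 1], [-0.0, 0.002, 0.054, 0.001, 0.0, 0.001, 1], [-0.001, 0.002, 0.053, 0.0, 0.001, 0.0, 1]]
```

apply_moves:
  rows:
    - [0, 0.002, 0.053, 0, 0, 0, 1]
    - [0, 0.002, 0.053, 0, 0, 0, 1]
    - [0, 0.002, 0.053, 0, 0, 0, 1]
    - [0, 0.002, 0.053, 0, 0, 0, 1]
    - [0, 0, 0.008, 0, 0, 0, 1]
    - [0, 0, 0.004, 0, 0, 0, 1]
    - [0, 0, 0, 0, 0, 0, 1]

```text
t: 21.75
tcp_pos: [0.4155, -0.3318, 0.0619]
orientation: [1.0, 0.025, 0.0, 0.002]
force: [-0.1, 0.2, -0.7]
width: 0.169
grasp_force: 98.4
```

apply_moves:
  rows:
    - [0, 0, 0.004, 0, 0, 0, 1]
    - [0, 0, 0.003, 0, 0, 0, 1]
    - [0, 0, 0, 0, 0, 0, 1]

```text
t: 22.05
tcp_pos: [0.415, -0.3321, 0.0581]
orientation: [1.0, 0.025, -0.0, 0.002]
force: [0.1, 1.1, -1.7]
width: 0.173
grasp_force: 98.4
```

apply_moves:
  rows:
    - [0, 0, 0.003, 0, 0, 0, 1]
    - [0, 0, 0, 0, 0, 0, 1]

```text
t: 22.25
tcp_pos: [0.4151, -0.3322, 0.0569]
orientation: [1.0, 0.024, -0.0, 0.002]
force: [0.3, 1.4, 0.9]
width: 0.167
grasp_force: 98.9
```

apply_moves:
  rows:
    - [0, 0, 0, 0, 0, 0, 0.5]
    - [0, 0, 0, 0, 0, 0, 0.2]
    - [0, 0, 0, 0, 0, 0, 0]
    - [0, 0, 0, 0, 0, 0, 0]
    - [0, 0, -0.05, 0, 0, 0, 0]
    - [0, 0, -0.1, 0, 0, 0, 0]
    - [0, 0, -0.1, 0, 0, 0, 0]
    - [0, 0, -0.1, 0, 0, 0, 0]
    - [0, 0, -0.1, 0, 0, 0, 0]
    - [0, 0, 0, 0, 0, 0, 0]
    - [0, 0, 0, 0, 0, 0, 0]

```text
t: 23.35
tcp_pos: [0.4154, -0.3317, 0.2374]
orientation: [1.0, 0.024, 0.0, 0.002]
force: [0.4, -0.7, -1.4]
width: 0.502
grasp_force: 0.0
```

```bash
python3 bowl.py; python3 - <<'E'
from h import *
c=ctrl.camera("wrist");s=ctrl.camera("side")["color"]
save("vf",np.vstack([cv2.resize(c["color"][:240],(640,240)),cv2.resize(s[140:340,220:420],(340,340),interpolation=cv2.INTER_CUBIC)[:, :].repeat(1,0) if 0 else cv2.copyMakeBorder(cv2.resize(s[140:340,220:420],(340,340)),0,0,0,300,cv2.BORDER_CONSTANT)]))
np.savez("w2",**c)
E
```

```text
side [305.9 293.7] 362 [0.442 0.343 0.02 ]
scene [237.1 180.6] 19 [0.453 0.347 0.02 ]
[ 0.41477724 -0.33120934  0.23540473] lip [ 0.5345511  -0.32542688  0.1954438 ] [-0.67  0.04  0.14  1.67 -0.    2.42]
```

View pics/vf.png

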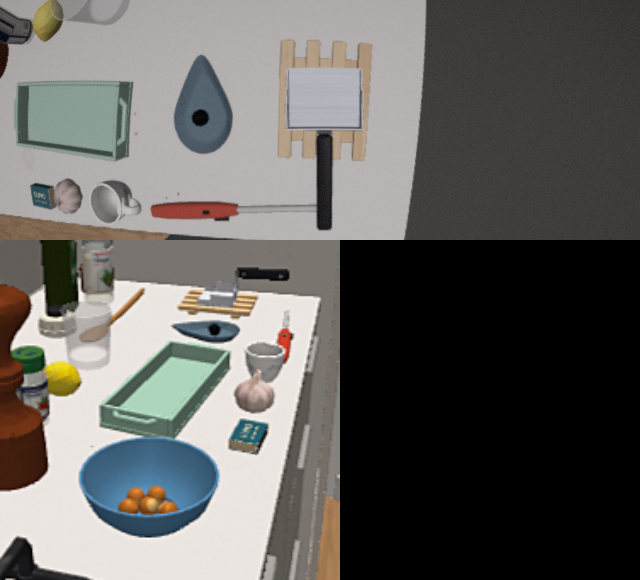

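The final view shows the scoop flat on the middle of the trivet (325,98), the black nut in the spoon rest (200,117), five nuts in the bowl (150,503), and the bystanders in place.

```bash
python3 -c "
from workcell import ctrl
print(ctrl.hand_in())"
```

```text
the job is handed in; nothing more can be done
None
```

The job is handed in, and the last camera views showed the black nut in the spoon rest, all five sound nuts in the blue bowl and the scoop flat on the middle of the trivet; it took about 23 of the 67 s, and no verdict came back.

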